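Roll two stray vials into the gated vial dock

ROBOT

A 6-joint arm with a two-finger parallel gripper is mounted at the origin on a cart in front of the work surface, level with it; the furniture and walls round the work are solid. World frame = base frame: x ahead of the robot, y to its left, z up, the work surface at z = 0. Lengths are in m, angles in rad, forces in N, time in s.
With the tool pointing down it reaches from about 0.35 to 0.775 m from the base axis. Payload 7.3 kg.
Tool frame: the origin (TCP) lies at the very end of the fingers, on their centre line; the grasp point (between the pads) lies 19 mm behind it (grip_depth is the distance from the TCP to the grasp point, in m); z points along the fingers, x is the direction in which the jaws open and shut, and the axes are right-handed (so a half turn about z gives the same grasp; the last joint's range is limited). The gripper opens to 92 mm and grips with 3 to 60 N. Pads are 19 mm wide; open, the fingers measure 130 mm over their backs; the gripper's body (75 mm by 190 mm) begins 47 mm behind the grasp point.
Start: joints at [0.999, 0.342, 1.524, -0, 1.275, -0.146], TCP at [0.217, 0.478, 0.227] pointing down, gripper open.
Joint ranges: [-2.53, 2.53], [-0.77, 2.02], [0.04, 2.7], [-1, 4.14], [0.28, 2.66], [-3.11, 3.11]. Speed limits (rad/s): [2.57, 2.57, 3.14, 3.14, 3.14, 3.14].

INTERFACE

Orientations are given as a unit quaternion [x, y, z, w].
In Python, from workcell import observe, grab_frame, job_done, search_frame, outline_of, grip_depth gives the robot as it stands.
- The arm moves only by the tool drive_tool, never from a script. Its argument "series" is a list of rows, each a list of 3 entries, a list of its own where there are three numbers: the turn, a rotation vector about the tool's x, y, z in units of 5 degrees (1.0 is 5 degrees), then the shift along the tool's x, y, z in units of 40 mm (1.0 is 40 mm), then the closure, from 0 (fully open) to 1 (shut). A call has 1 to 5 rows; each row is the pose to reach, as a shift and turn from the pose measured when the call began, along the tool's axes at that moment; what a row does not reach only later rows make up. A row lasts 1/10 s, in which the tool goes at most 50 mm and 8.59 degrees, less where a joint would pass 70% of its speed; a pose out of reach is approached as far as the arm can. A call with a gripper value outside its range is refused whole. The fingers move at their own pace and stop on an object; "grip_force" is the grip in N (left out, the last holds). Time passes only in rows, so rows that repeat a pose let the fingers close. It gives the time, the measured TCP pose, the force and the opening at its end, in the units of the state.
- observe(): the state, without advancing time (a new reading comes with each control period).
- grab_frame(name): name is "side" or "top"; returns a dict with "pixels" (480x640x3 uint8, red, green, blue), "fx", "fy", "cx", "cy" (pixels), "rvec" (rotation vector, rad) and "tvec" (3), from world to camera coordinates, as OpenCV has them. Camera axes: x right, y down, z forward; pixel columns grow to the right and rows downward; lengths in m; the calibration is good to about 2 mm. A picture is of the moment at which its call begins. There is no depth.
- job_done(): hands the job in, once; it reports no verdict.
Trained networks look in the newest picture that a camera, given by its name, has taken for a name from the list of things; names that differ only in an ending like _2 or _b are one class to them, and where a whole thing is asked for, a point or a joint stands for the part that bears it (a point fixed in the world has none). Each returns a list of dicts, best first, with "conf" (0 to 1); they miss things now and then, are a little off and sometimes report something else, mostly with a low value. They report only what shows in the picture. A call takes as long as a camera call. They do not tell look-alikes from the thing itself.
- search_frame(camera, thing): "pixel" ([column, row] in pixels, amid what is visible of it).
- outline_of(camera, thing): "region" (480x640 bool, what is visible of it) and "pixel" ([column, row] in pixels, amid what is visible of it).
The state is a dict: "time_s": time; "joints": joint angles; "joint_velocities": joint speeds; "effort": joint torques, N m; "eef_pos": TCP position; "orientation": TCP orientation; "ft_force": force on the tool from outside, world axes, zero at the start; "torque": the same for the moment, N m; "width": finger opening in m.
Only numpy, scipy, OpenCV 4.12 (cv2) and the standard library are available. Lean on these libraries where they do the work, as an engineer would, in place of code of your own. Each camera call takes 0.05 s, during which the arm holds its last target.

TASK

Two sealed glass vials lie loose on the bench beside the aluminium vial dock. Swing the dock's orange gate wide open, roll both vials into the dock one after the other along the bench without lifting or flicking them, then swing the gate fully shut behind them so that neither can roll out. Leave the other things on the bench where they are.

Things in the scene. Friction and masses are not known exactly. Their poses are not given: they have to be found in the camera images.
- dock: Vial dock: U-shaped fence, aluminium walls 8 mm thick, 28 mm high, fixed, without a floor (vials roll on the bench top). Origin at bench height, middle of the mouth. It opens towards its own +y; inside it is 112 mm wide (x -56 to +56) and 92 mm deep (y 0 to -92, the back wall). Small feet outside, at the ends. Its yaw is within 0.1 rad of the world's
- gate_hinge (a point): Foot of the gate's upright hinge axis, at dock x = +68, y = +4 mm; a post 19 mm thick with an axle ending 36 mm up stands there. Round the lane: a flat stack of trays about 55 mm high on the robot's side (x below about 0.59 m) and, right of the bench (y below about -0.27 m, x above 0.5 m), a cabinet higher than the bench: come in over the bench, not across the cabinet
- gate (a joint): Orange gate bar across the mouth, in rad: 0 fully shut (bar along the dock's x), growing to 1.85 as the free end swings out towards the dock's +y; 1.57 is square out. Starts at 0 to 0.3. Light friction (0.05 Nm), stays where it is left. Bar 7 mm thick, 4 to 26 mm above the bench, 10 to 114 mm from the hinge; can be pushed from either side
- gate_tip (a point): Middle of the bar near the gate's free end, 104 mm from the hinge, 26 mm above the bench, at a black stub 11 mm thick whose top is 44 mm above the bench
- amber_vial: Amber glass vial, black cap, paper band, lying on its side: plain cylinder 28 mm thick, 70 mm long, 40 to 85 g, axis along its own x (cap at +x). Its origin is on the cylinder's surface and turns as it rolls: use amber_vial_mid. Rolls on with little resistance once pushed (some 15 mm from 0.1 m/s, 60 mm from 0.2 m/s)
- amber_vial_mid (a point): Centre of the amber vial, on its axis, 14 mm above the bench; x axis along the vial. At the start the two vials lie one behind the other before the mouth, centres at about dock y +137 and +230 mm, dock x within 15 mm of 0, axes within 0.2 rad of the dock's x; which is nearer varies
- green_vial: Green glass vial with white cap and paper band; same size, mass range and frame as the amber vial, rolls as easily
- green_vial_mid (a point): Centre of the green vial, on its axis, 14 mm above the bench; x axis along the vial
- stain_jar_1: Bystander, leave alone: square glass staining jar, 48x48x101 mm; origin at the centre of its underside
- stain_jar_2: Bystander, leave alone: square glass staining jar, 48x48x101 mm; origin at the centre of its underside
- reagent_bottle: Bystander, leave alone: brown reagent bottle, 80x83x162 mm; origin at the centre of its underside
- white_bottle: Bystander, leave alone: white bottle with black cap, 50 mm thick, 158 mm tall; origin at the centre of its underside
- immersion_oil: Bystander, leave alone: small dropper bottle with black cap, 30 mm thick, 72 mm tall; origin at the centre of its underside
- tape_roll: Bystander, leave alone: roll of label tape lying flat, 56 mm across, 18 mm high; origin at the centre of its underside
Things that resemble listed ones, but are neither listed nor needed, are in the scene too. Leave any blue or yellow look-alike of the amber_vial alone.

How it is judged:
By the outcome, as a careful person would: the job done as asked, in the order asked, and still so for the second after the job is handed in, with the robot touching nothing.
It also fails if it takes over 72 s, if anything falls off the work surface, if the arm or the gripper's body presses on something with over 40 N, if the wrist force passes 120 N, or if a joint passes its speed limit or range.

## Working session

There is one attempt and no reset: what is moved stays moved. The work goes in short steps, Python scripts to look and compute and a tool call to move; the robot and the scene stay as the last step left them, time stands still between calls to the robot, and variables do not carry over. Pictures are saved under pics/ and viewed, and the job is handed in when it is done.

Besides the shell and the picture viewer there is one more tool, called after ">>>" as name(argument=value, ...) on one line, values as JSON. drive_tool: Moves the arm, as the interface text tells. Its arguments: {"type":"object","properties":{"series":{"type":"array"},"grip_force":{"type":"number"}},"required":["series"]}

```bash
ls; mkdir -p pics
python3 - <<'E'
from workcell import *
import cv2
print(observe())
for n in("side","top"):
    f=grab_frame(n); cv2.imwrite(f"pics/{n}0.png",f["pixels"][:,:,::-1])
    print(n,{k:f[k] for k in f if k!="pixels"})
    for t in["dock","gate","gate_tip","gate_hinge","amber_vial_mid","green_vial_mid","amber_vial","green_vial"]:
        try: print(t,[(r["pixel"],round(r["conf"],2)) for r in search_frame(n,t)])
        except Exception as e: print(t,e)
E
```

```text
pics
{'time_s': 0.0, 'joints': array([ 9.98996369e-01,  3.42704940e-01,  1.52505520e+00,  8.90003404e-07,
        1.27538698e+00, -1.46009032e-01]), 'joint_velocities': array([-0.00089582, -0.00110182, -0.00036469, -0.00165034,  0.00100823,
       -0.00088705]), 'effort': array([-3.14480189e-03, -4.31243420e+01, -2.44214022e+01,  7.14499829e-02,
        5.61124727e-02, -1.19364522e-04]), 'eef_pos': array([0.21659972, 0.4777728 , 0.22604087]), 'orientation': array([ 8.40547619e-01,  5.41737110e-01, -7.07786928e-04,  3.21139546e-04]), 'ft_force': array([ 0.15551287, -0.7101849 ,  0.56388127]), 'torque': array([-0.00867227, -0.01306743,  0.00437434]), 'width': 0.09207425427892062}
side {'fx': 536.0688799177308, 'fy': 536.0688799177308, 'cx': 323.4406867818465, 'cy': 243.3140589376952, 'rvec': array([ 0.37085834, -2.58516899,  1.4813688 ]), 'tvec': array([0.63707433, 0.01834825, 1.23662425])}
dock [([328.7, 185.7], 0.72)]
gate [([326.8, 199.5], 0.69)]
gate_tip [([330.0, 195.2], 0.73), ([324.6, 327.7], 0.19)]
gate_hinge [([326.4, 187.0], 0.93)]
amber_vial_mid [([252.3, 243.0], 0.82), ([313.2, 215.7], 0.73), ([347.9, 261.6], 0.67)]
green_vial_mid [([316.1, 234.0], 0.61)]
amber_vial [([315.4, 216.0], 0.65), ([255.7, 244.2], 0.52), ([345.5, 257.3], 0.51), ([328.3, 187.4], 0.46)]
green_vial []
top {'fx': 511.6590391010918, 'fy': 511.6590391010918, 'cx': 318.455788396438, 'cy': 238.5956373451501, 'rvec': array([ 2.12503206, -2.16717725,  0.14623349]), 'tvec': array([0.19731193, 0.57798283, 1.01472055])}
dock [([484.4, 182.9], 0.71), ([200.2, 264.2], 0.53)]
gate [([437.5, 187.5], 0.53)]
gate_tip [([438.8, 189.8], 0.75)]
gate_hinge [([483.2, 186.3], 0.96)]
amber_vial_mid [([307.1, 155.3], 0.92), ([379.4, 198.3], 0.79)]
green_vial_mid [([344.9, 201.8], 0.76)]
amber_vial [([310.8, 156.5], 0.93), ([380.3, 201.2], 0.87), ([302.3, 255.7], 0.79)]
green_vial [([343.4, 197.2], 0.72)]
```

View pics/top0.png

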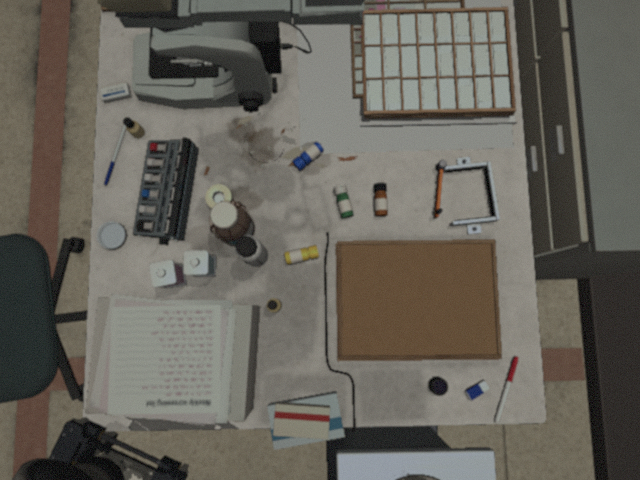

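View pics/side0.png

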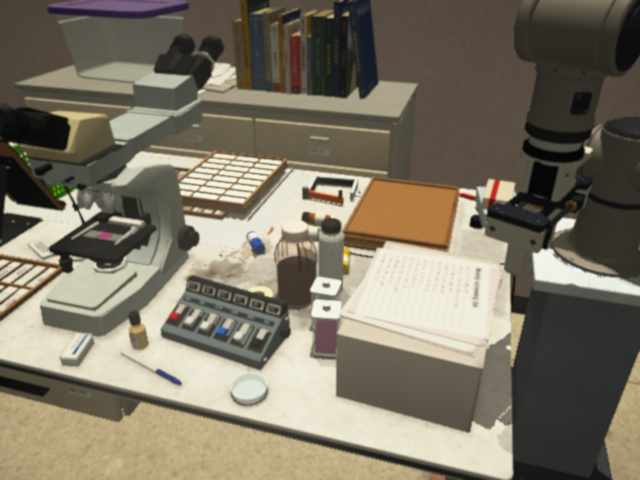

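```bash
cat > h.py <<'E'
import numpy as np,cv2
from workcell import *
def ray(f,px,z):
    R=cv2.Rodrigues(np.array(f["rvec"]))[0];t=np.array(f["tvec"])
    u=cv2.undistortPoints(np.array([[px]],float),np.array([[f["fx"],0,f["cx"]],[0,f["fy"],f["cy"]],[0,0,1]]),None)[0,0]
    d=R.T@np.array([u[0],u[1],1]);c=-R.T@t
    return c+d*(z-c[2])/d[2]
def proj(f,P):
    K=np.array([[f["fx"],0,f["cx"]],[0,f["fy"],f["cy"]],[0,0,1]])
    return cv2.projectPoints(np.array(P,float).reshape(-1,1,3),np.array(f["rvec"]),np.array(f["tvec"]),K,None)[0][:,0]
E
python3 - <<'E'
import cv2
a=cv2.imread('pics/top0.png');cv2.imwrite('pics/top0z.png',cv2.resize(a[100:300,300:540],(720,600),interpolation=cv2.INTER_CUBIC))
a=cv2.imread('pics/side0.png');cv2.imwrite('pics/side0z.png',cv2.resize(a[130:290,230:430],(750,600),interpolation=cv2.INTER_CUBIC))
E
```

```text
(no output)
```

View pics/top0z.png

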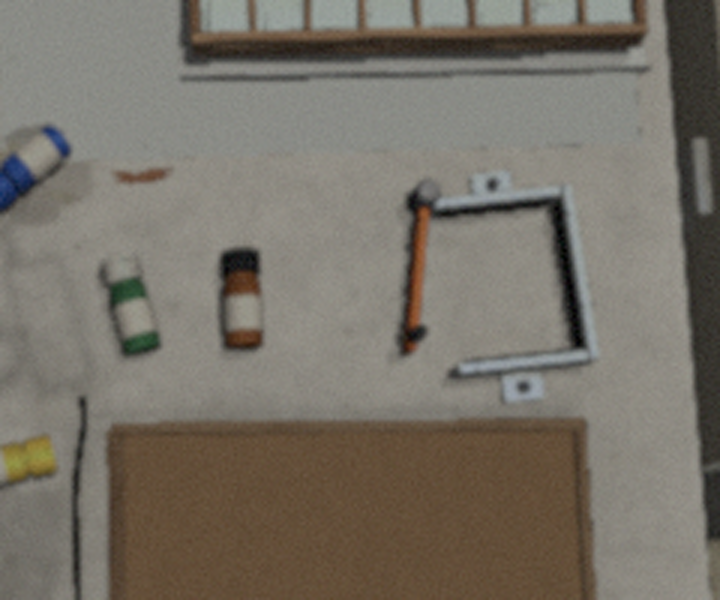

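View pics/side0z.png

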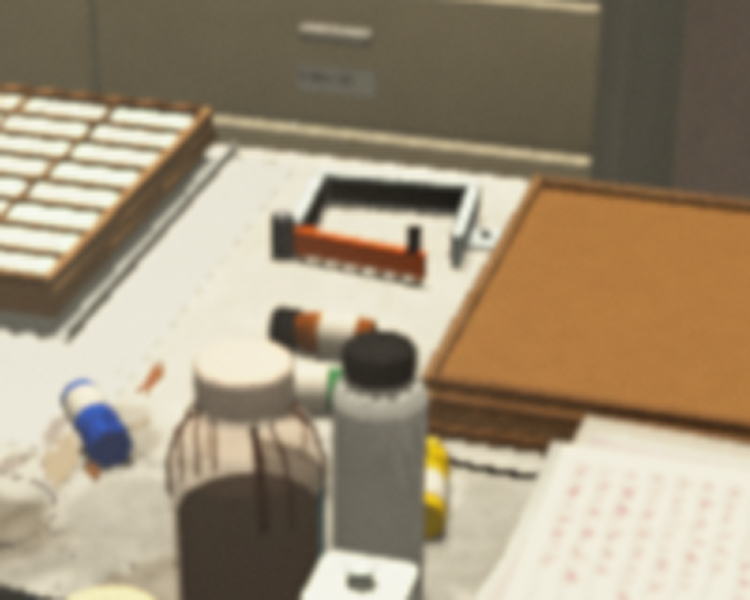

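```bash
cat > fit.py <<'E'
from h import *
from scipy.optimize import least_squares
f=grab_frame("top")
c=lambda u,v:(300+u/3,100+v/3)
obs=[(c(570,187),(64,-100,28)),(c(596,357),(-64,-100,28)),(c(454,372),(-60,0,28)),(c(428,186),(68,4,36)),(c(556,206),(56,-92,28)),(c(577,349),(-56,-92,28))]
def W(p,q): 
    cs,s=np.cos(p[2]),np.sin(p[2]); q=np.array(q)/1000.
    return np.array([p[0]+cs*q[0]-s*q[1],p[1]+s*q[0]+cs*q[1],q[2]])
P0=ray(f,c(440,280),0)
r=least_squares(lambda p:np.concatenate([proj(f,W(p,q))[0]-o for o,q in obs]),[P0[0],P0[1],0])
p=r.x;print("dock",p,np.round(r.fun,1)); np.save("dock.npy",p)
def D(w):
    d=np.array(w[:2])-p[:2];cs,s=np.cos(p[2]),np.sin(p[2]);return np.array([cs*d[0]+s*d[1],-s*d[0]+cs*d[1]])*1000
for n,a in dict(amber_mid=c(242,300),amber_cap=c(240,252),amber_bot=c(243,346),green_mid=c(132,306),gcap=c(121,262),gbot=c(142,350)).items():
    w=ray(f,a,.020);print(n,w[:2].round(4),D(w).round(1))
for u,v,z in[(412,330,.044),(408,350,.026)]:
    w=ray(f,c(u,v),z);d=D(w);print("tip",w[:2].round(4),d.round(1),"ang",np.arctan2(d[1]-4,-(d[0]-68)))
for n,a,z in [("trayR",c(585,422),.055),("trayL",c(110,425),.055),("hi tray L",c(190,45),.03),("hi tray R",c(645,40),.03),("blue",(308,156),.014),("yellowR",c(55,455),.014)]:
    w=ray(f,a,z);print(n,w.round(3),D(w).round(0))
E
python3 fit.py
```

```text
dock [ 0.67054108 -0.08693935  0.07145288] [-0.3 -0.5 -0.6  1.8 -0.9 -0.8 -0.8  1.3  1.2 -2.9  1.4  1. ]
amber_mid [0.665  0.0521] [  4.4 139.1]
amber_cap [0.6999 0.0522] [ 39.3 136.7]
amber_bot [0.6319 0.0526] [-28.6 141.9]
green_mid [0.6623 0.1302] [  7.3 217.1]
gcap [0.6944 0.1372] [ 39.8 221.8]
gbot [0.6305 0.1239] [-24.9 213.2]
tip [ 0.6363 -0.0615] [-32.4  27.8] ang 0.232752867233128
tip [ 0.6256 -0.0622] [-43.1  27.9] ang 0.21179757851278683
trayR [ 0.568 -0.173  0.055] [-108.  -78.]
trayL [0.573 0.149 0.055] [-81. 242.]
hi tray L [0.851 0.084 0.03 ] [192. 158.]
hi tray R [ 0.848 -0.243  0.03 ] [ 165. -168.]
blue [0.767 0.205 0.014] [117. 285.]
yellowR [0.558 0.187 0.014] [-93. 281.]
```

```bash
cat > ov.py <<'E'
from h import *
import sys
p=np.load("dock.npy");th=float(sys.argv[1]);tag=sys.argv[2]
def W(q):
    cs,s=np.cos(p[2]),np.sin(p[2]); q=np.array(q,float)/1000
    return np.stack([p[0]+cs*q[:,0]-s*q[:,1],p[1]+s*q[:,0]+cs*q[:,1],q[:,2]],1)
H=lambda r,z:[68-r*np.cos(th),4+r*np.sin(th),z]
for n,(x0,y0,w,h,s) in dict(top=(420,140,100,100,6),side=(290,165,90,60,8)).items():
    f=grab_frame(n);im=cv2.resize(np.ascontiguousarray(f["pixels"][y0:y0+h,x0:x0+w,::-1]),None,fx=s,fy=s,interpolation=cv2.INTER_CUBIC)
    def ln(pts,c):
        u=((proj(f,W(pts))-[x0,y0]+.5)*s).astype(int);cv2.polylines(im,[u],False,c,1)
    ln([[56,0,28],[56,-92,28],[-56,-92,28],[-56,0,28],[-64,0,28],[-64,-100,28],[64,-100,28],[64,0,28]],(0,255,0))
    ln([[68,4,0],[68,4,36]],(255,0,0));ln([H(10,26),H(114,26)],(255,255,0));ln([H(104,26),H(104,44)],(255,0,255))
    cv2.imwrite(f"pics/ov_{n}{tag}.png",im)
E
python3 ov.py 0.23 a
```

```text
(no output)
```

View pics/ov_topa.png

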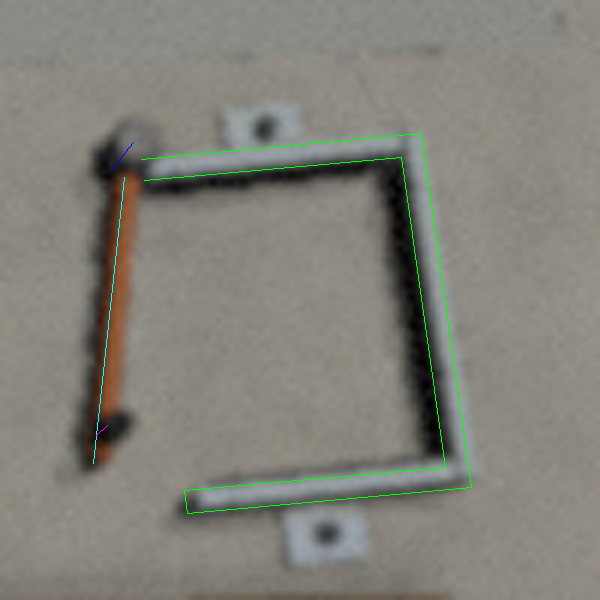

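View pics/ov_sidea.png

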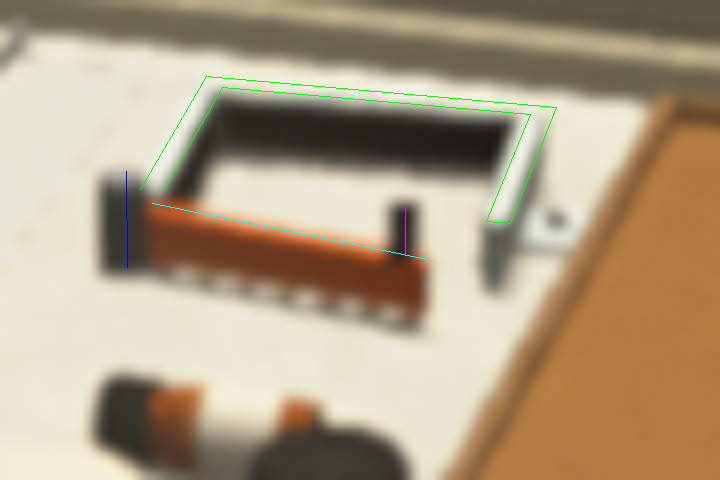

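```bash
cat > fit2.py <<'E'
from h import *
from scipy.optimize import least_squares
ft=grab_frame("top");fs=grab_frame("side")
t=lambda u,v:(ft,np.array((420+u/6-.5,140+v/6-.5)));s=lambda u,v:(fs,np.array((290+u/8-.5,165+v/8-.5)))
obs=[(t(423,135),(64,-100,28)),(t(470,487),(-64,-100,28)),(t(188,503),(-60,0,28)),(t(135,135),(68,4,36)),(t(403,166),(56,-92,28)),(t(445,461),(-56,-92,28)),(t(122,419),('g',104,44)),(t(98,462),('g',114,26)),
(s(404,206),('g',104,44)),(s(430,262),('g',114,26)),(s(122,178),(68,4,36)),(s(208,82),(64,-100,28)),(s(552,108),(-64,-100,28)),(s(499,228),(-60,0,28))]
def W(p,q):
    if q[0]=='g': q=(68-q[1]*np.cos(p[3]),4+q[1]*np.sin(p[3]),q[2])
    cs,s_=np.cos(p[2]),np.sin(p[2]); q=np.array(q)/1000.
    return np.array([p[0]+cs*q[0]-s_*q[1],p[1]+s_*q[0]+cs*q[1],q[2]])
# q: dock pose+angle, plus small per-camera image offset
def R(p): return np.concatenate([proj(fr,W(p,q))[0]+(p[4:6] if fr is ft else p[6:8])-o for (fr,o),q in obs]+[p[4:]*1.0])
r=least_squares(R,[.67,-.087,.07,.2,0,0,0,0],loss='soft_l1')
print(r.x.round(4));print(np.round(r.fun,1).reshape(-1,2));p=r.x
np.save("dock.npy",p[:3]);np.save("off.npy",p[4:])
print("stub",W(p,('g',104,44)),"hinge",W(p,(68,4,0)))
E
python3 fit2.py
```

```text
[ 0.6716 -0.0869  0.0638  0.2026  0.1362  0.0138 -0.0375  0.5132]
[[ 0.1 -0.3]
 [ 0.2 -0. ]
 [-0.5 -0.6]
 [ 0.2  0.8]
 [ 0.1 -1.5]
 [ 0.   0.9]
 [-1.1  0.7]
 [ 0.6 -0.2]
 [ 0.1  0. ]
 [ 0.2 -0.1]
 [ 0.1 -0.4]
 [-0.3 -0.2]
 [ 0.3  0.5]
 [-0.5 -0.2]
 [ 0.1  0. ]
 [-0.   0.5]]
stub [ 0.63621602 -0.06417982  0.044     ] hinge [ 0.739216   -0.07856748  0.        ]
```

```bash
cat >> h.py <<'E'
from scipy.spatial.transform import Rotation as Ro
def plan(tg,clo):
    """tg: list of (x,y,z,yaw); prints rows"""
    o=observe();p0=np.array(o["eef_pos"]);R0=Ro.from_quat(o["orientation"])
    rows=[]
    for x,y,z,yaw in tg:
        R1=Ro.from_euler('z',yaw)*Ro.from_euler('x',np.pi)
        tr=np.degrees((R0.inv()*R1).as_rotvec())/5; sh=R0.inv().apply(np.array([x,y,z])-p0)/.04
        rows.append("[[%s],[%s],%g]"%(",".join("%.2f"%v for v in tr),",".join("%.2f"%v for v in sh),clo))
    X=R0.as_matrix()[:,0];print("t",o["time_s"],"pos",p0.round(4),"yaw",np.arctan2(X[1],X[0]).round(3),"w",round(o["width"],4),"F",np.round(o["ft_force"],1))
    print("["+",".join(rows)+"]")
dp=[.6716,-.0869,.0638]
def DW(x,y):
    c,s=np.cos(dp[2]),np.sin(dp[2]);return dp[0]+(c*x-s*y)/1000,dp[1]+(s*x+c*y)/1000
def G(th,z,dr=0,dt=0):
    r=104+dr;x,y=DW(68-r*np.cos(th)+dt*np.sin(th),4+r*np.sin(th)+dt*np.cos(th));return (x,y,z,np.pi/2-th+dp[2])
E
python3 -c "
from h import *
print(G(.2,.15))
plan([G(.2,.2)],.8)"
```

```text
(np.float64(0.6361697576920041), np.float64(-0.06445163399639808), 0.15, 1.4345963267948967)
t 1.15 pos [0.2168 0.4782 0.2267] yaw 1.145 w 0.0917 F [0.4 0.4 0.1]
[[[0.00,-0.00,-3.32],[-8.02,15.15,0.67],0.8]]
```

>>> drive_tool(series=[[[0,0,-0.6],[-0.56,1.06,0],0.8],[[0,0,-1.2],[-1.12,2.12,0],0.8],[[0,0,-1.8],[-1.68,3.18,0],0.8],[[0,0,-2.4],[-2.24,4.24,0],0.8],[[0,0,-3.3],[-2.8,5.3,0],0.8]])

```text
time_s: 1.65
eef_pos: [0.3645, 0.287, 0.2269]
orientation: [0.753, 0.658, 0.0, 0.0]
ft_force: [0.2, 0.1, -0.2]
width: 0.0565
```

```bash
python3 -c "
from h import *
plan([G(.2,.2)],.8)"
```

```text
t 1.65 pos [0.3645 0.287  0.2269] yaw 1.436 w 0.0565 F [ 0.2  0.1 -0.2]
[[[0.01,-0.01,0.01],[-7.79,7.91,0.67],0.8]]
```

>>> drive_tool(series=[[[0,0,0],[-0.85,0.86,0],0.8],[[0,0,0],[-1.7,1.72,0],0.8],[[0,0,0],[-2.55,2.6,0],0.8],[[0,0,0],[-3.4,3.45,0],0.8],[[0,0,0],[-4.25,4.3,0],0.8]])

```text
time_s: 2.15
eef_pos: [0.5131, 0.0936, 0.2271]
orientation: [0.753, 0.658, 0.001, 0.0]
ft_force: [0.6, 0.7, 0.1]
width: 0.0197
```

```bash
python3 -c "
from h import *
plan([G(.2,.12),G(.2,.06)],.8)"
```

```text
t 2.15 pos [0.5131 0.0936 0.2271] yaw 1.436 w 0.0197 F [0.6 0.7 0.1]
[[[0.01,-0.01,0.01],[-3.50,3.58,2.68],0.8],[[0.01,-0.01,0.01],[-3.50,3.58,4.18],0.8]]
```

>>> drive_tool(series=[[[0,0,0],[-0.87,0.9,0.3],0.8],[[0,0,0],[-1.75,1.8,0.6],0.8],[[0,0,0],[-2.6,2.7,1.2],0.8],[[0,0,0],[-3.5,3.58,2.0],0.8],[[0,0,0],[-3.5,3.58,3.2],0.8]])

```text
time_s: 2.65
eef_pos: [0.6386, -0.0665, 0.1109]
orientation: [0.754, 0.657, 0.003, 0.004]
ft_force: [0.6, 0.4, -0.5]
width: 0.0185
```

```bash
python3 -c "
from h import *
f=grab_frame('side');cv2.imwrite('pics/s1.png',cv2.resize(f['pixels'][140:240,260:400,::-1],(784,560)))
plan([G(.2,.06),G(.2,.033)],.8)"
```

```text
t 2.7 pos [ 0.633  -0.0656  0.0995] yaw 1.432 w 0.0183 F [-3.1 -0.1 -7.1]
[[[-0.09,-0.01,-0.03],[0.04,0.08,0.99],0.8],[[-0.09,-0.01,-0.03],[0.04,0.09,1.66],0.8]]
```

View pics/s1.png

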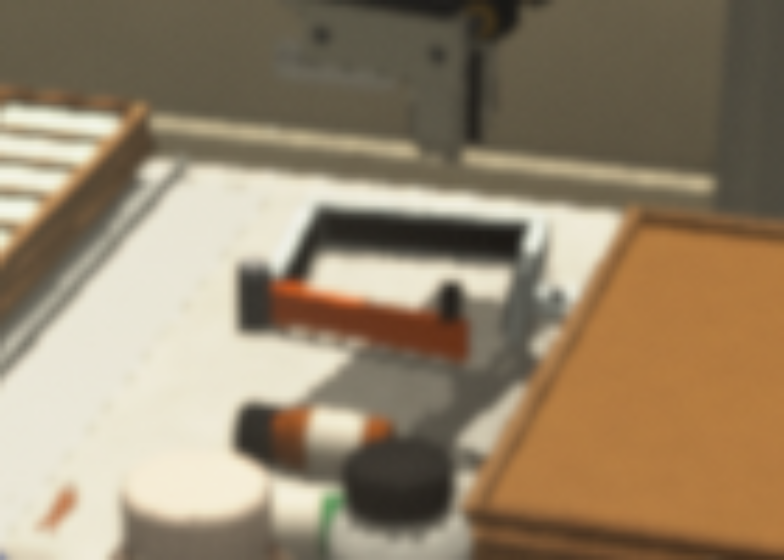

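The gripper is right above the stub (stub at crop (450,300), fingers (440,150)). I'll open the gap a little and descend around the stub.

>>> drive_tool(series=[[[-0.09,0,0],[0.04,0.08,0.3],0.7],[[-0.09,0,0],[0.04,0.08,0.7],0.7],[[-0.09,0,0],[0.04,0.08,1.1],0.7],[[-0.09,0,0],[0.04,0.08,1.35],0.7],[[-0.09,0,0],[0.04,0.08,1.35],0.7]])

```text
time_s: 3.2
eef_pos: [0.6351, -0.0639, 0.0443]
orientation: [0.754, 0.656, -0.001, -0.001]
ft_force: [-0.0, -0.3, 0.0]
width: 0.0276
```

```bash
python3 -c "
from h import *
for n,b in(('side',(140,240,260,400)),('top',(120,220,380,520))):
  f=grab_frame(n);cv2.imwrite('pics/%s2.png'%n,cv2.resize(f['pixels'][b[0]:b[1],b[2]:b[3],::-1],(784,560)))
plan([G(.2,.033)],.8)"
```

```text
t 3.3 pos [ 0.6363 -0.0642  0.0461] yaw 1.432 w 0.0276 F [ 0.8 -0.   0.6]
[[[0.01,-0.01,-0.03],[-0.01,-0.00,0.33],0.8]]
```

View pics/side2.png

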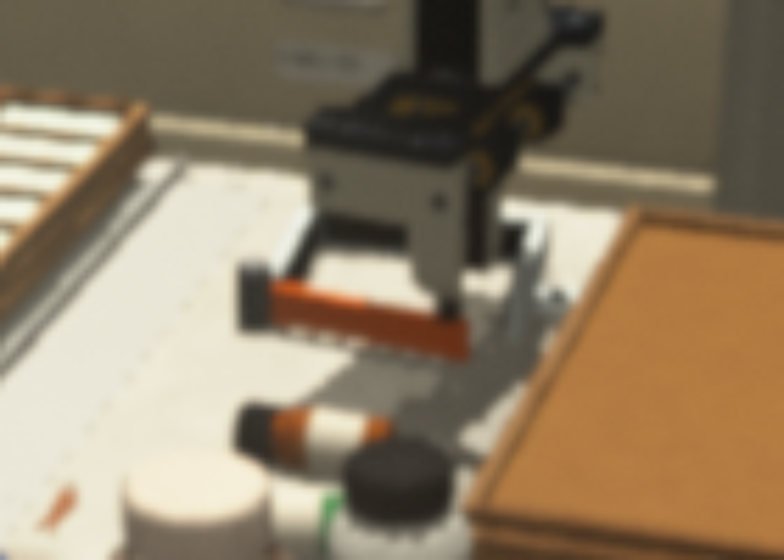

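>>> drive_tool(series=[[[0,0,0],[0,0,0.2],0.72],[[0,0,0],[0,0,0.33],0.74],[[0,0,0],[0,0,0.33],0.8],[[0,0,0],[0,0,0.33],0.8]])

```text
time_s: 3.7
eef_pos: [0.6363, -0.0642, 0.0329]
orientation: [0.754, 0.656, 0.0, -0.0]
ft_force: [0.1, -0.2, 0.3]
width: 0.0191
```

```bash
python3 -c "
from h import *
plan([G(.2+.08*i,.033) for i in range(1,6)],.8)"
```

```text
t 3.7 pos [ 0.6363 -0.0642  0.0329] yaw 1.432 w 0.0191 F [ 0.1 -0.2  0.3]
[[[0.01,-0.01,0.89],[0.20,0.01,-0.00],0.8],[[0.00,-0.01,1.81],[0.41,0.03,-0.00],0.8],[[0.00,-0.01,2.72],[0.61,0.07,-0.00],0.8],[[0.00,-0.01,3.64],[0.81,0.13,-0.00],0.8],[[0.00,-0.01,4.56],[1.01,0.20,-0.00],0.8]]
```

>>> drive_tool(series=[[[0,0,0.9],[0.2,0.01,0],0.8],[[0,0,1.8],[0.41,0.03,0],0.8],[[0,0,2.7],[0.61,0.07,0],0.8],[[0,0,3.65],[0.81,0.13,0],0.8],[[0,0,4.55],[1.01,0.2,0],0.8]])

```text
time_s: 4.2
eef_pos: [0.65, -0.0252, 0.0332]
orientation: [0.87, 0.493, 0.0, 0.0]
ft_force: [-0.1, 0.5, 0.0]
width: 0.0181
```

```bash
python3 -c "
from h import *
plan([G(.6+.08*i,.033) for i in range(1,6)],.8)"
```

```text
t 4.2 pos [ 0.65   -0.0252  0.0332] yaw 1.032 w 0.0181 F [-0.1  0.5  0. ]
[[[0.01,-0.01,0.88],[0.20,0.01,0.01],0.8],[[0.01,-0.01,1.80],[0.41,0.03,0.01],0.8],[[0.01,-0.01,2.72],[0.61,0.07,0.01],0.8],[[0.01,-0.01,3.63],[0.81,0.13,0.01],0.8],[[0.01,-0.01,4.55],[1.01,0.20,0.01],0.8]]
```

>>> drive_tool(series=[[[0,0,0.9],[0.2,0.01,0],0.8],[[0,0,1.8],[0.41,0.03,0],0.8],[[0,0,2.7],[0.61,0.07,0],0.8],[[0,0,3.65],[0.81,0.13,0],0.8],[[0,0,4.55],[1.01,0.2,0],0.8]])

```text
time_s: 4.7
eef_pos: [0.6777, 0.0056, 0.0335]
orientation: [0.951, 0.31, 0.0, 0.0]
ft_force: [-0.1, -0.1, 0.0]
width: 0.0185
```

```bash
python3 -c "
from h import *
for n,b in(('side',(140,240,260,400)),('top',(120,220,380,520))):
  f=grab_frame(n);cv2.imwrite('pics/%s3.png'%n,cv2.resize(f['pixels'][b[0]:b[1],b[2]:b[3],::-1],(784,560)))
plan([G(1.+.08*i,.033) for i in range(1,6)],.8)"
```

```text
t 4.8 pos [0.6782 0.006  0.0335] yaw 0.635 w 0.0187 F [ 0.1 -0.5  0.7]
[[[0.01,-0.02,0.92],[0.18,0.02,0.01],0.8],[[0.01,-0.02,1.84],[0.39,0.04,0.01],0.8],[[0.01,-0.02,2.75],[0.59,0.08,0.01],0.8],[[0.01,-0.02,3.67],[0.79,0.14,0.01],0.8],[[0.01,-0.02,4.59],[0.99,0.21,0.01],0.8]]
```

View pics/side3.png

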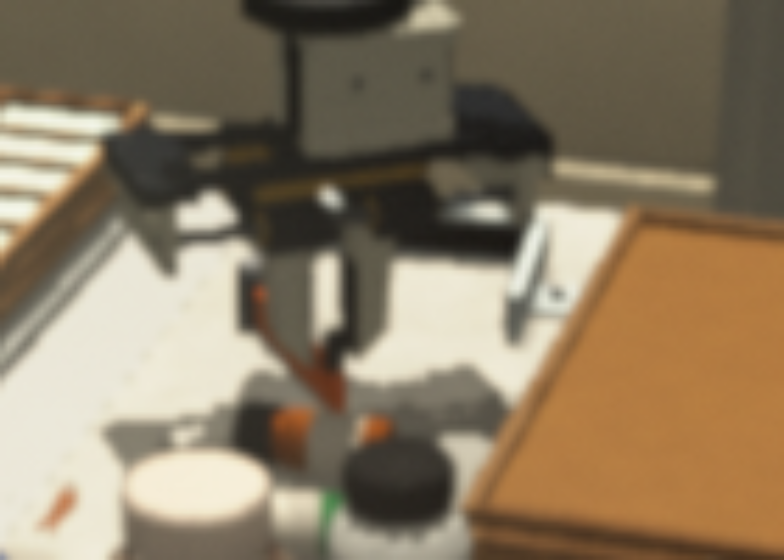

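The gate follows (bar end at crop (335,405)), and the amber vial is undisturbed behind it.

>>> drive_tool(series=[[[0,0,0.9],[0.19,0.02,0],0.8],[[0,0,1.8],[0.39,0.04,0],0.8],[[0,0,2.75],[0.59,0.08,0],0.8],[[0,0,3.65],[0.79,0.14,0],0.8],[[0,0,4.6],[0.99,0.21,0],0.8]])

```text
time_s: 5.3
eef_pos: [0.7149, 0.0226, 0.0336]
orientation: [0.993, 0.116, 0.001, -0.0]
ft_force: [-1.1, 0.3, 0.4]
width: 0.0188
```

```bash
python3 -c "
from h import *
plan([G(1.4+.085*i,.033) for i in range(1,6)],.8)"
```

```text
t 5.3 pos [0.7149 0.0226 0.0336] yaw 0.232 w 0.0188 F [-1.1  0.3  0.4]
[[[-0.00,-0.01,0.95],[0.22,0.01,0.01],0.8],[[-0.00,-0.01,1.92],[0.44,0.04,0.01],0.8],[[-0.00,-0.01,2.90],[0.66,0.08,0.01],0.8],[[-0.00,-0.01,3.87],[0.87,0.15,0.02],0.8],[[-0.00,-0.01,4.84],[1.08,0.23,0.02],0.8]]
```

>>> drive_tool(series=[[[0,0,0.95],[0.22,0.01,0.01],0.8],[[0,0,1.9],[0.44,0.04,0.01],0.8],[[0,0,2.9],[0.66,0.08,0.01],0.8],[[0,0,3.85],[0.87,0.15,0.02],0.8],[[0,0,4.85],[1.08,0.23,0.02],0.8]])

```text
time_s: 5.8
eef_pos: [0.7589, 0.0234, 0.0328]
orientation: [0.995, -0.096, 0.0, -0.0]
ft_force: [-0.4, 0.2, 0.2]
width: 0.0186
```

```bash
python3 -c "
from h import *
for n,b in(('side',(140,240,260,400)),('top',(120,220,380,520))):
  f=grab_frame(n);cv2.imwrite('pics/%s4.png'%n,cv2.resize(f['pixels'][b[0]:b[1],b[2]:b[3],::-1],(784,560)))
a=G(1.82,.1);
plan([a],.7)"
```

```text
t 5.9 pos [0.7595 0.023  0.0327] yaw -0.19 w 0.018 F [-0.3 -0.4 -0.3]
[[[-0.01,-0.02,-0.05],[-0.03,-0.01,-1.68],0.7]]
```

View pics/side4.png

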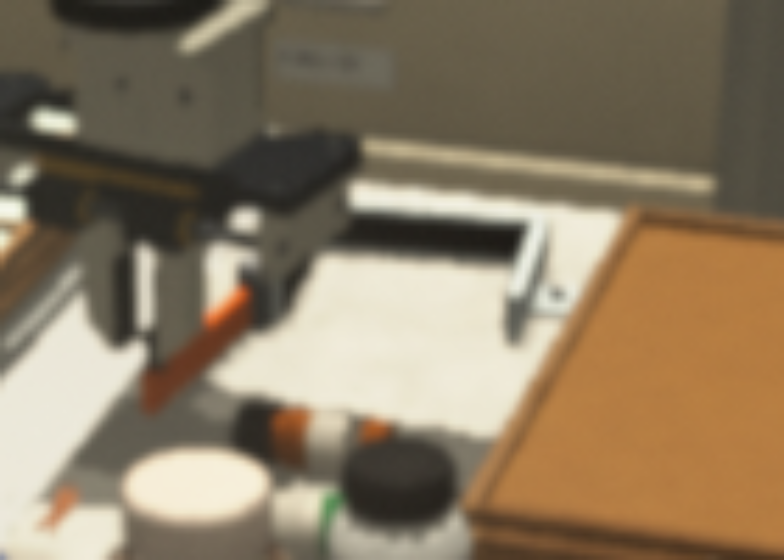

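>>> drive_tool(series=[[[0,0,0],[-0.03,0,0],0.74],[[0,0,0],[-0.03,0,-0.4],0.72],[[0,0,0],[-0.03,0,-1.2],0.7],[[0,0,0],[-0.03,0,-2.4],0.68],[[0,0,0],[-0.03,0,-3.4],0.67]])

```text
time_s: 6.4
eef_pos: [0.758, 0.0233, 0.1727]
orientation: [0.996, -0.094, 0.002, -0.0]
ft_force: [0.7, 0.9, 1.3]
width: 0.03
```

```bash
python3 -c "
from h import *
plan([(*DW(5,178),.15,dp[2])],.67)
f=grab_frame('top');cv2.imwrite('pics/top5.png',cv2.resize(f['pixels'][110:260,300:500,::-1],(800,600),interpolation=cv2.INTER_CUBIC))"
```

```text
t 6.4 pos [0.758  0.0233 0.1727] yaw -0.188 w 0.03 F [0.7 0.9 1.3]
[[[-0.00,-0.04,-2.89],[-2.60,-1.23,0.56],0.67]]
```

View pics/top5.png

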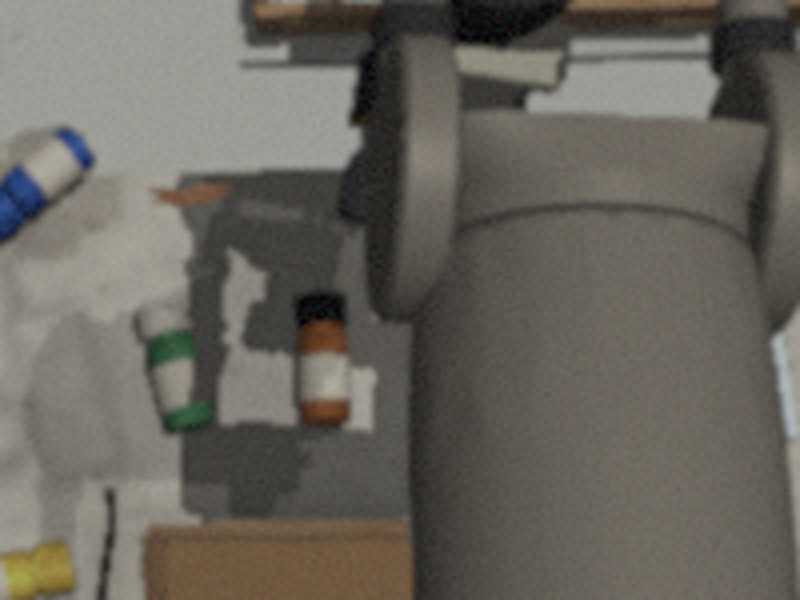

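```bash
cat >> h.py <<'E'
def WD(w):
    c,s=np.cos(dp[2]),np.sin(dp[2]);d=np.array(w[:2])-dp[:2];return (np.array([c*d[0]+s*d[1],-s*d[0]+c*d[1]])*1000).round(1)
E
python3 -c "
from h import *
f=grab_frame('top')
q=lambda u,v:(300+u/4-.4,110+v/4-.4)
for n,u,v in(('a',323,360),('acap',321,296),('abot',325,424),('g',174,368),('gcap',158,310),('gbot',190,426)):
  print(n,WD(ray(f,q(u,v),.014)))
"
```

```text
a [  4.5 138.9]
acap [ 39.5 136.5]
abot [-30.2 141.3]
g [  6.8 218.7]
gcap [ 39.2 224.4]
gbot [-25.3 213. ]
```

>>> drive_tool(series=[[[0,0,-0.6],[-0.55,-0.25,0],0.67],[[0,0,-1.2],[-1.1,-0.5,0],0.67],[[0,0,-1.8],[-1.65,-0.75,0.1],0.67],[[0,0,-2.4],[-2.2,-1.0,0.3],0.67],[[0,0,-2.9],[-2.6,-1.25,0.8],0.67]])

```text
time_s: 7.0
eef_pos: [0.6683, 0.0924, 0.1485]
orientation: [0.999, 0.034, 0.011, 0.001]
ft_force: [0.6, -0.4, -0.5]
width: 0.0303
```

```bash
python3 -c "
from h import *
plan([(*DW(5,178),.05,dp[2]),(*DW(5,178),.007,dp[2])],.67)"
```

```text
t 7.0 pos [0.6683 0.0924 0.1485] yaw 0.069 w 0.0303 F [ 0.6 -0.4 -0.5]
[[[0.02,-0.25,0.06],[-0.13,0.02,2.46],0.67],[[0.02,-0.25,0.06],[-0.16,0.02,3.53],0.67]]
```

>>> drive_tool(series=[[[0,-0.25,0],[-0.1,0.02,0.8],0.67],[[0,-0.25,0],[-0.13,0.02,1.6],0.67],[[0,-0.25,0],[-0.13,0.02,2.2],0.67],[[0,-0.25,0],[-0.13,0.02,2.5],0.67],[[0,-0.25,0],[-0.13,0.02,2.5],0.67]])

```text
time_s: 7.5
eef_pos: [0.6643, 0.091, 0.0473]
orientation: [0.999, 0.035, -0.002, 0.001]
ft_force: [0.2, 0.2, 0.4]
width: 0.03
```

```bash
python3 -c "
from h import *
plan([(*DW(5,178),.007,dp[2])],.67)
for n,b in(('side',(180,280,260,400)),('top',(150,250,300,440))):
  f=grab_frame(n);cv2.imwrite('pics/%s6.png'%n,cv2.resize(f['pixels'][b[0]:b[1],b[2]:b[3],::-1],(784,560)))"
```

```text
t 7.5 pos [0.6643 0.091  0.0473] yaw 0.07 w 0.03 F [0.2 0.2 0.4]
[[[0.02,0.04,0.07],[0.03,-0.00,1.01],0.67]]
```

View pics/side6.png

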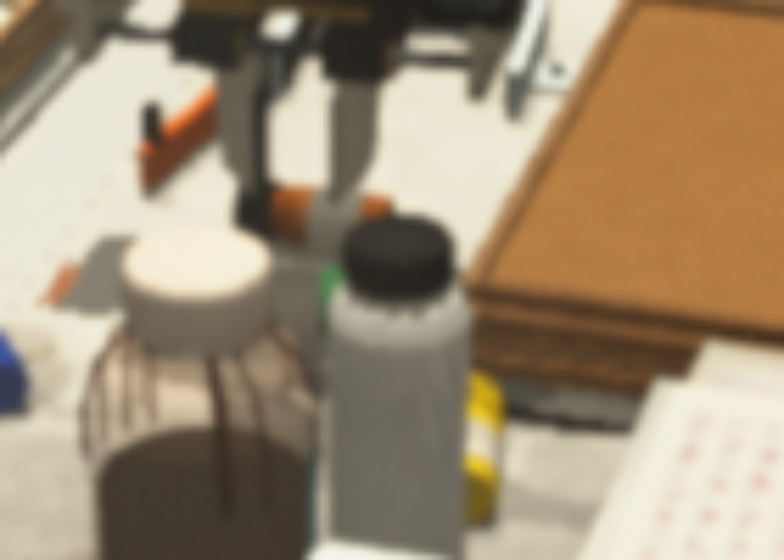

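View pics/top6.png

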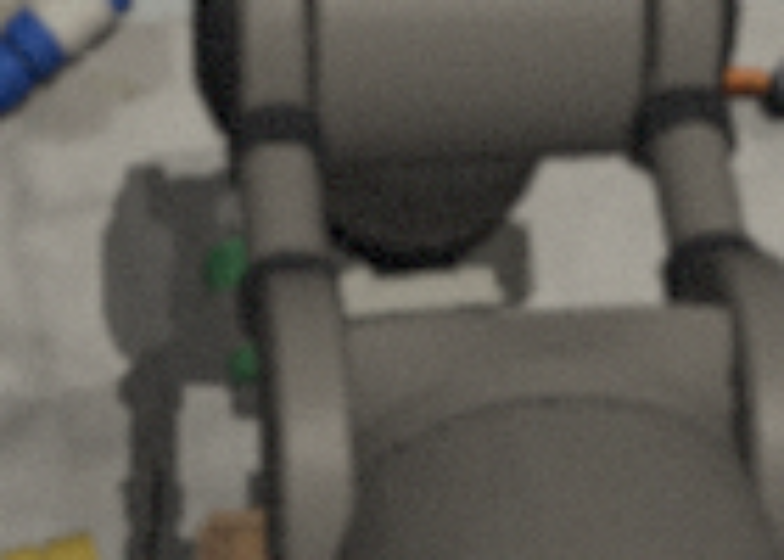

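>>> drive_tool(series=[[[0,0,0],[0.02,0,0.25],0.67],[[0,0,0],[0.02,0,0.5],0.67],[[0,0,0],[0.02,0,0.75],0.67],[[0,0,0],[0.02,0,1.0],0.67],[[0,0,0],[0.02,0,1.0],0.67]])

```text
time_s: 8.1
eef_pos: [0.6656, 0.091, 0.0075]
orientation: [0.999, 0.035, -0.001, 0.001]
ft_force: [-0.3, -0.1, 0.3]
width: 0.0304
```

```bash
python3 -c "
from h import *
plan([(*DW(5,y),.007,dp[2]) for y in (173,167,161,154,146)],.67)
for n,b in(('side',(180,280,260,400)),):
  f=grab_frame(n);cv2.imwrite('pics/%s7.png'%n,cv2.resize(f['pixels'][b[0]:b[1],b[2]:b[3],::-1],(784,560)))"
```

```text
t 8.1 pos [0.6656 0.091  0.0075] yaw 0.069 w 0.0304 F [-0.3 -0.1  0.3]
[[[0.02,0.03,0.06],[-0.01,0.12,0.01],0.67],[[0.02,0.03,0.06],[-0.01,0.27,0.01],0.67],[[0.02,0.03,0.06],[-0.01,0.42,0.01],0.67],[[0.02,0.03,0.06],[-0.01,0.60,0.01],0.67],[[0.02,0.03,0.06],[-0.01,0.80,0.01],0.67]]
```

View pics/side7.png

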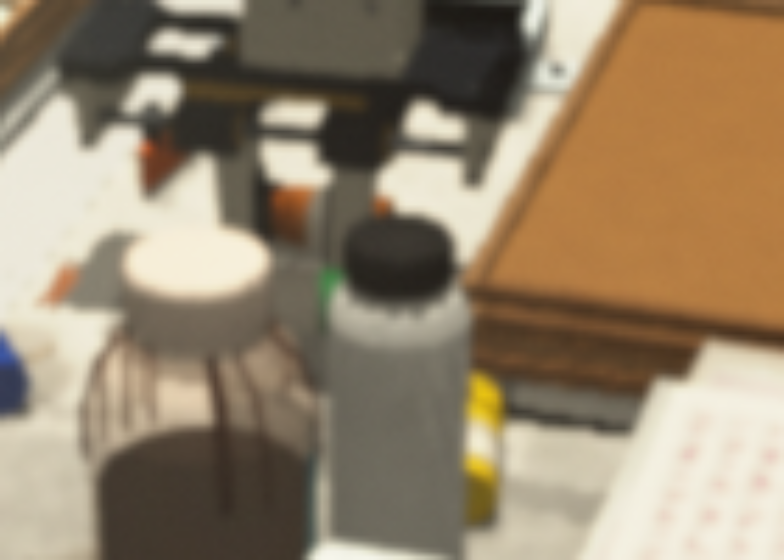

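>>> drive_tool(series=[[[0,0,0],[0,0.12,0],0.67],[[0,0,0],[0,0.24,0],0.67],[[0,0,0],[0,0.36,0],0.67],[[0,0,0],[0,0.5,0],0.67],[[0,0,0],[0,0.65,0],0.67]])

```text
time_s: 8.65
eef_pos: [0.6682, 0.0645, 0.0089]
orientation: [0.999, 0.035, -0.0, 0.001]
ft_force: [-1.0, 0.1, -0.2]
width: 0.0305
```

>>> drive_tool(series=[[[0,0,0],[0,0.17,0],0.67],[[0,0,0],[0,0.36,0],0.67],[[0,0,0],[0,0.56,0],0.67],[[0,0,0],[0,0.76,0],0.67],[[0,0,0],[0,0.96,0],0.67]])

```text
time_s: 9.15
eef_pos: [0.6709, 0.0254, 0.0089]
orientation: [0.999, 0.034, -0.0, 0.001]
ft_force: [-0.0, 0.6, 0.8]
width: 0.0303
```

```bash
python3 -c "
from h import *
plan([(*DW(5,y),.007,dp[2]) for y in (100,-36)],.67)
print(WD(observe()['eef_pos']))
for n,b in(('side',(150,250,260,400)),):
  f=grab_frame(n);cv2.imwrite('pics/%s8.png'%n,cv2.resize(f['pixels'][b[0]:b[1],b[2]:b[3],::-1],(784,560)))"
```

```text
t 9.15 pos [0.6709 0.0254 0.0089] yaw 0.069 w 0.0303 F [-0.   0.6  0.8]
[[[0.03,0.00,0.06],[-0.04,0.30,0.05],0.67],[[0.03,0.00,0.06],[-0.05,3.70,0.06],0.67]]
[  6.4 112.1]
```

View pics/side8.png

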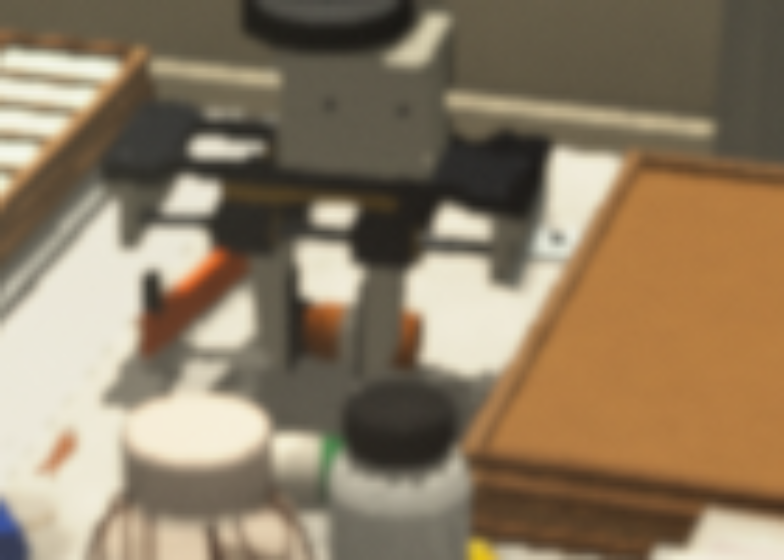

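The amber vial rolls ahead of the two fingers (crop (360,330)), and the gate is still open.

>>> drive_tool(series=[[[0,0,0],[0,0.2,0.02],0.67],[[0,0,0],[-0.02,0.4,0.04],0.67],[[0,0,0],[-0.04,0.6,0.04],0.67],[[0,0,0],[-0.05,0.8,0.04],0.67],[[0,0,0],[-0.06,1.0,0.04],0.67]])

```text
time_s: 9.7
eef_pos: [0.6713, -0.0167, 0.0075]
orientation: [0.999, 0.034, -0.0, 0.001]
ft_force: [-0.0, 0.1, 0.4]
width: 0.0304
```

>>> drive_tool(series=[[[0,0,0],[0,0.2,0],0.67],[[0,0,0],[-0.01,0.4,0],0.67],[[0,0,0],[-0.02,0.6,0],0.67],[[0,0,0],[-0.02,0.8,0],0.67],[[0,0,0],[-0.02,1.0,0],0.67]])

```text
time_s: 10.2
eef_pos: [0.6733, -0.0574, 0.0076]
orientation: [0.999, 0.034, -0.0, 0.001]
ft_force: [0.0, -0.0, 0.0]
width: 0.0302
```

```bash
python3 -c "
from h import *
plan([(*DW(4,y),.007,dp[2]) for y in (-36,)],.67)
print(WD(observe()['eef_pos']))
for n,b in(('side',(150,250,260,400)),):
  f=grab_frame(n);cv2.imwrite('pics/%s9.png'%n,cv2.resize(f['pixels'][b[0]:b[1],b[2]:b[3],::-1],(784,560)))"
```

```text
t 10.2 pos [ 0.6733 -0.0574  0.0076] yaw 0.068 w 0.0302 F [ 0. -0.  0.]
[[[0.03,0.00,0.05],[0.00,1.63,0.02],0.67]]
[ 3.6 29.4]
```

View pics/side9.png

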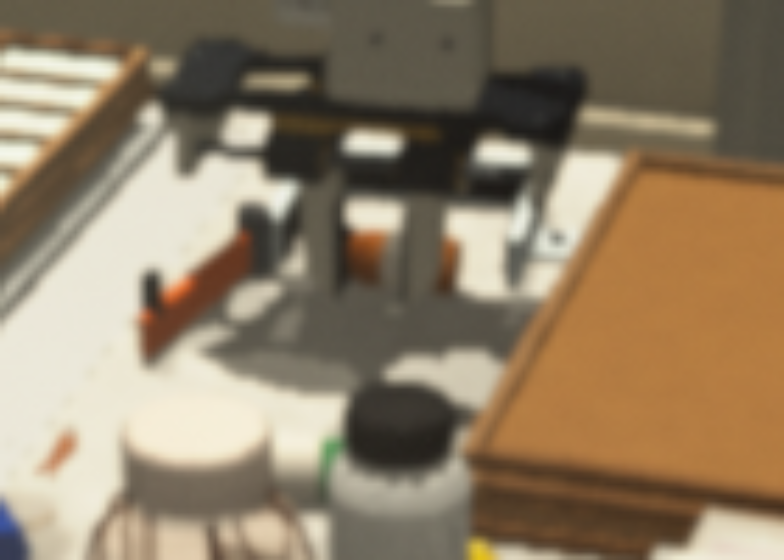

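>>> drive_tool(series=[[[0,0,0],[0,0.2,0.01],0.67],[[0,0,0],[0,0.4,0.01],0.67],[[0,0,0],[0,0.6,0.01],0.67],[[0,0,0],[0,0.8,0.01],0.67],[[0,0,0],[0,0.98,0.01],0.67]])

```text
time_s: 10.75
eef_pos: [0.6761, -0.0987, 0.0073]
orientation: [0.999, 0.034, 0.0, 0.002]
ft_force: [0.2, 0.5, 0.4]
width: 0.0305
```

>>> drive_tool(series=[[[0,0,0],[0,0.15,0],0.67],[[0,0,0],[0,0.3,0],0.67],[[0,0,0],[0,0.42,0],0.67],[[0,0,0],[0,0.52,0],0.67],[[0,0,0],[0,0.6,0],0.67]])

```text
time_s: 11.25
eef_pos: [0.6777, -0.1229, 0.0074]
orientation: [0.999, 0.033, 0.0, 0.002]
ft_force: [0.1, -0.1, -0.1]
width: 0.0306
```

```bash
python3 -c "
from h import *
print(WD(observe()['eef_pos']))
for n,b in(('side',(150,250,260,400)),):
  f=grab_frame(n);cv2.imwrite('pics/%s10.png'%n,cv2.resize(f['pixels'][b[0]:b[1],b[2]:b[3],::-1],(784,560)))"
```

```text
[  3.8 -36.3]
```

View pics/side10.png

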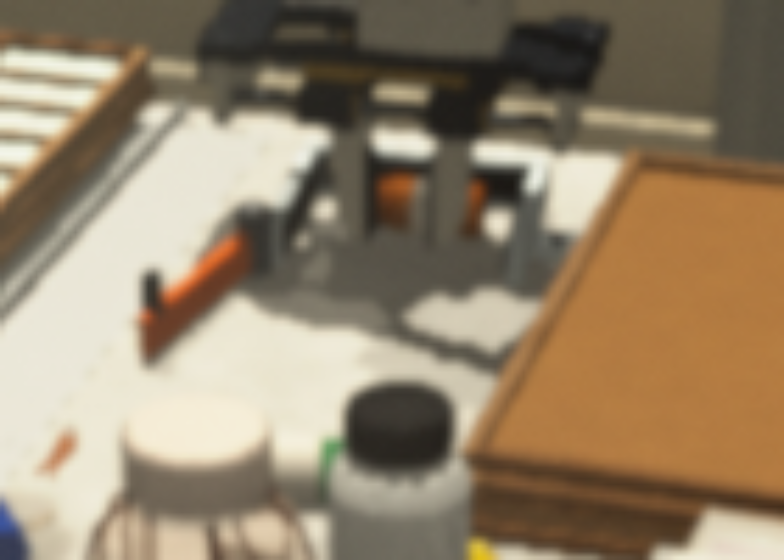

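>>> drive_tool(series=[[[0,0,0],[0,-0.12,0],0.67],[[0,0,0],[0,-0.25,-0.3],0.67],[[0,0,0],[0,-0.4,-1.3],0.67],[[0,0,0],[0,-1.2,-2.4],0.67],[[0,0,0],[0,-2.4,-3.0],0.67]])

```text
time_s: 11.8
eef_pos: [0.6732, -0.0344, 0.1281]
orientation: [0.999, 0.032, 0.003, 0.003]
ft_force: [1.6, 0.6, -0.4]
width: 0.03
```

```bash
python3 -c "
from h import *
print(WD(observe()['eef_pos']))
plan([(*DW(7,257),.127,dp[2])],.67)
for n,b in(('side',(150,270,240,400)),('top',(110,260,190,390))):
  f=grab_frame(n);cv2.imwrite('pics/%s11.png'%n,cv2.resize(f['pixels'][b[0]:b[1],b[2]:b[3],::-1],(800,600)))
  for t in ('reagent_bottle','white_bottle'):
    print(n,t,[(r['pixel'],r['conf']) for r in search_frame(n,t)][:2])
  if n=='top':
    for px in((249,252),(228,218)):print(ray(f,px,.15))
"
```

```text
[ 4.9 52.3]
t 11.8 pos [ 0.6732 -0.0344  0.1281] yaw 0.064 w 0.03 F [ 1.6  0.6 -0.4]
[[[0.06,-0.07,0.00],[0.05,-5.12,-0.00],0.67]]
side reagent_bottle [([294.2, 267.6], 0.81)]
side white_bottle [([332.8, 251.9], 0.77), ([324.9, 287.5], 0.64)]
top reagent_bottle [([230.9, 223.8], 0.56)]
top white_bottle [([250.4, 247.8], 0.78)]
[0.54394964 0.3141046  0.15      ]
[0.6084511  0.35322637 0.15      ]
```

View pics/side11.png

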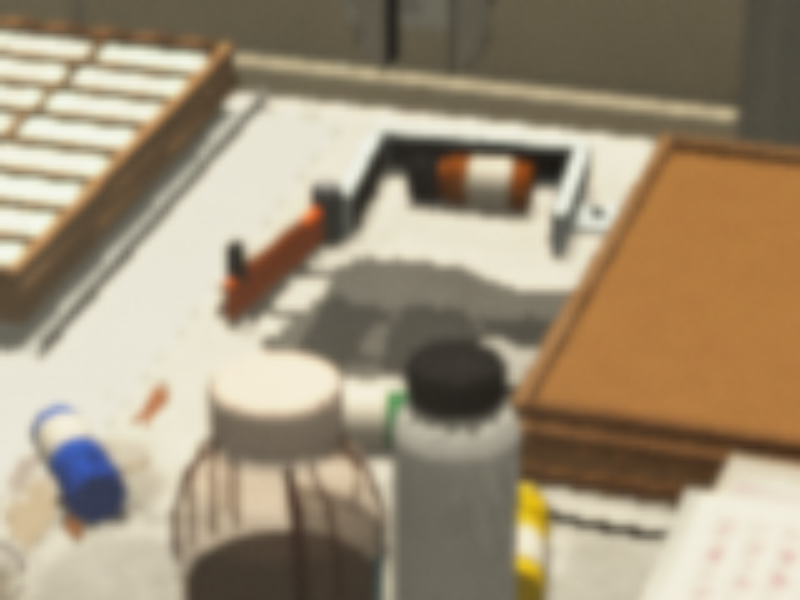

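View pics/top11.png

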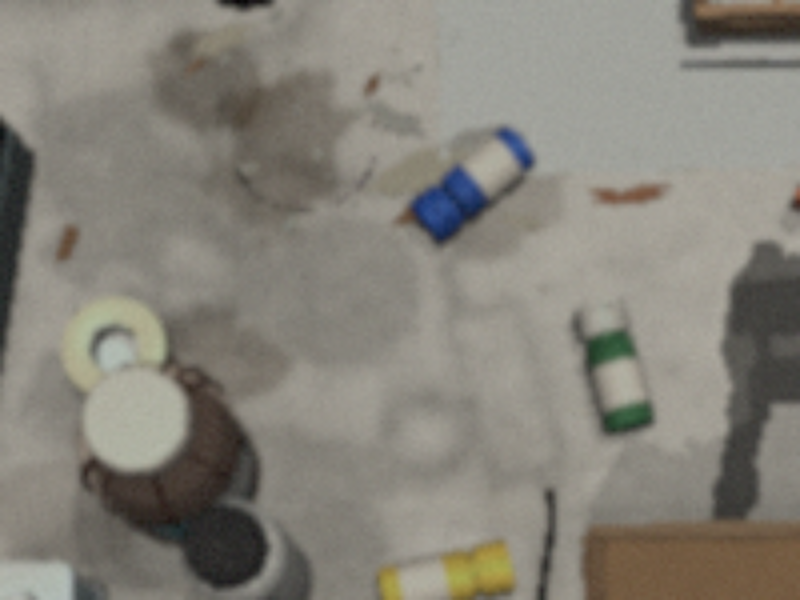

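>>> drive_tool(series=[[[0,0,0],[0,-1.0,0],0.67],[[0,0,0],[0.02,-2.1,0],0.67],[[0,0,0],[0.03,-3.2,0],0.67],[[0,0,0],[0.05,-4.3,0],0.67],[[0,0,0],[0.05,-5.15,0.2],0.67]])

```text
time_s: 12.6
eef_pos: [0.6596, 0.173, 0.1139]
orientation: [0.999, 0.033, -0.0, 0.002]
ft_force: [-0.1, -0.1, 1.8]
width: 0.0304
```

```bash
python3 -c "
from h import *
print(WD(observe()['eef_pos']))
plan([(*DW(7,257),.007,dp[2])],.67)"
```

```text
[  4.6 260.1]
t 12.6 pos [0.6596 0.173  0.1139] yaw 0.066 w 0.0304 F [-0.1 -0.1  1.8]
[[[0.04,0.01,0.03],[0.06,0.07,2.67],0.67]]
```

>>> drive_tool(series=[[[0,0,0],[0.06,0.07,0.8],0.67],[[0,0,0],[0.06,0.07,1.6],0.67],[[0,0,0],[0.06,0.07,2.2],0.67],[[0,0,0],[0.06,0.07,2.65],0.67],[[0,0,0],[0.06,0.07,2.67],0.67]])

```text
time_s: 13.1
eef_pos: [0.6596, 0.1684, 0.0027]
orientation: [0.999, 0.032, -0.004, 0.002]
ft_force: [-0.1, 0.5, -1.0]
width: 0.0301
```

```bash
python3 -c "
from h import *
print(WD(observe()['eef_pos']))
plan([(*DW(6,200),.007,dp[2])],.67)
for n,b in(('side',(150,270,240,400)),('top',(110,260,290,490))):
  f=grab_frame(n);cv2.imwrite('pics/%s12.png'%n,cv2.resize(f['pixels'][b[0]:b[1],b[2]:b[3],::-1],(800,600)))
"
```

```text
[  4.3 255.5]
t 13.1 pos [0.6596 0.1684 0.0027] yaw 0.065 w 0.0301 F [-0.1  0.5 -1. ]
[[[0.05,0.10,0.01],[0.04,1.39,-0.10],0.67]]
```

View pics/side12.png

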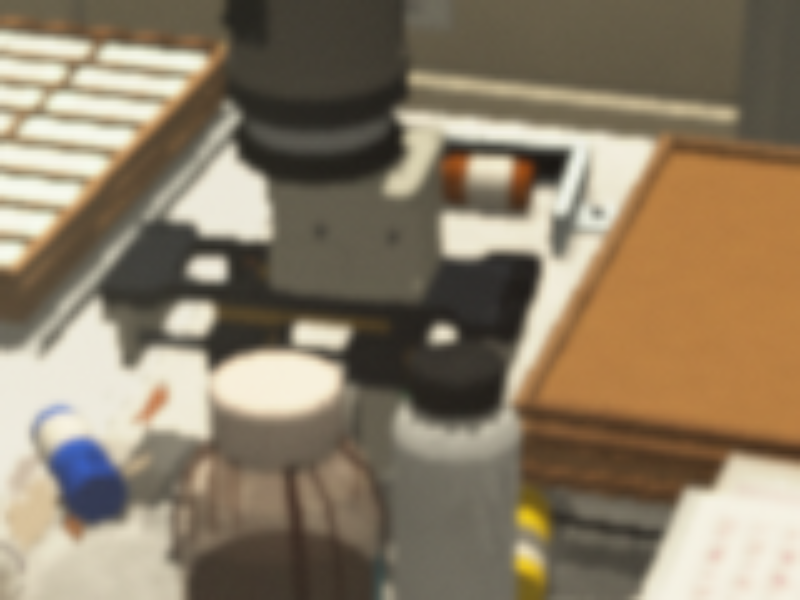

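View pics/top12.png

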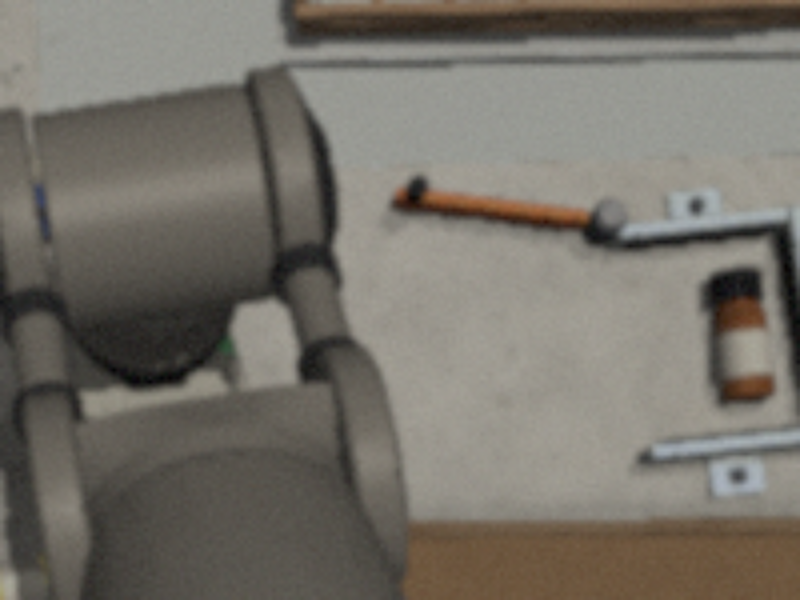

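Amber sits in the dock (crop (742,335)), the gate is wide open, and fingers stand behind the green vial. Now rolling green.

>>> drive_tool(series=[[[0,0.1,0],[0.04,0.1,-0.1],0.67],[[0,0.1,0],[0.04,0.2,-0.11],0.67],[[0,0.1,0],[0.04,0.32,-0.11],0.67],[[0,0.1,0],[0.04,0.45,-0.11],0.67],[[0,0.1,0],[0.04,0.6,-0.11],0.67]])

```text
time_s: 13.7
eef_pos: [0.6653, 0.1448, 0.0113]
orientation: [0.999, 0.033, 0.003, 0.002]
ft_force: [-0.3, -0.4, 0.5]
width: 0.0304
```

>>> drive_tool(series=[[[0,0,0],[0,0.18,0],0.67],[[0,0,0],[0,0.37,0],0.67],[[0,0,0],[0,0.57,0],0.67],[[0,0,0],[0,0.77,0],0.67],[[0,0,0],[0,0.97,0],0.67]])

```text
time_s: 14.2
eef_pos: [0.6678, 0.1053, 0.0113]
orientation: [0.999, 0.033, 0.003, 0.002]
ft_force: [0.0, 0.3, 0.1]
width: 0.0303
```

```bash
python3 -c "
from h import *
print(WD(observe()['eef_pos']))
plan([(*DW(5,-8),.007,dp[2])],.67)
for n,b in(('side',(150,270,240,400)),):
  f=grab_frame(n);cv2.imwrite('pics/%s13.png'%n,cv2.resize(f['pixels'][b[0]:b[1],b[2]:b[3],::-1],(800,600)))
"
```

```text
[  8.5 192. ]
t 14.2 pos [0.6678 0.1053 0.0113] yaw 0.065 w 0.0303 F [0.  0.3 0.1]
[[[0.04,-0.07,0.01],[-0.09,5.00,0.13],0.67]]
```

View pics/side13.png

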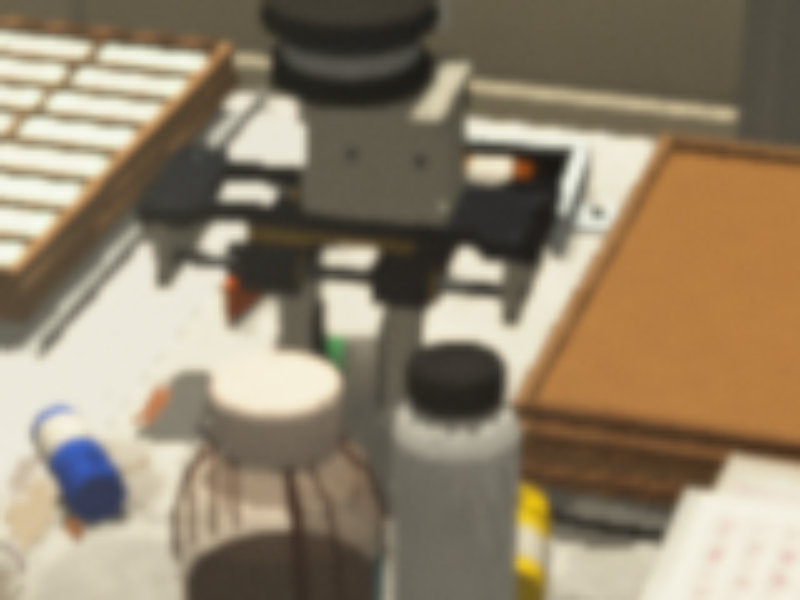

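Green rolls ahead of the fingers (crop (345,350)). Continue, correcting x and z slightly.

>>> drive_tool(series=[[[0,0,0],[-0.02,0.2,0.03],0.67],[[0,0,0],[-0.04,0.4,0.06],0.67],[[0,0,0],[-0.06,0.6,0.08],0.67],[[0,0,0],[-0.08,0.8,0.08],0.67],[[0,0,0],[-0.08,1.0,0.08],0.67]])

```text
time_s: 14.75
eef_pos: [0.6673, 0.0631, 0.0083]
orientation: [0.999, 0.032, 0.003, 0.002]
ft_force: [-0.3, 0.8, 0.8]
width: 0.0301
```

>>> drive_tool(series=[[[0,0,0],[0,0.2,0],0.67],[[0,0,0],[-0.01,0.4,0],0.67],[[0,0,0],[-0.02,0.6,0],0.67],[[0,0,0],[-0.02,0.8,0],0.67],[[0,0,0],[-0.02,1.0,0],0.67]])

```text
time_s: 15.25
eef_pos: [0.6691, 0.0225, 0.0085]
orientation: [0.999, 0.032, 0.003, 0.002]
ft_force: [-0.4, 0.3, 0.4]
width: 0.0303
```

```bash
python3 -c "
from h import *
print(WD(observe()['eef_pos']))
plan([(*DW(5,-8),.007,dp[2])],.67)
for n,b in(('side',(150,270,240,400)),):
  f=grab_frame(n);cv2.imwrite('pics/%s14.png'%n,cv2.resize(f['pixels'][b[0]:b[1],b[2]:b[3],::-1],(800,600)))
"
```

```text
[  4.5 109.3]
t 15.25 pos [0.6691 0.0225 0.0085] yaw 0.064 w 0.0303 F [-0.4  0.3  0.4]
[[[0.05,-0.07,0.00],[0.01,2.93,0.05],0.67]]
```

View pics/side14.png

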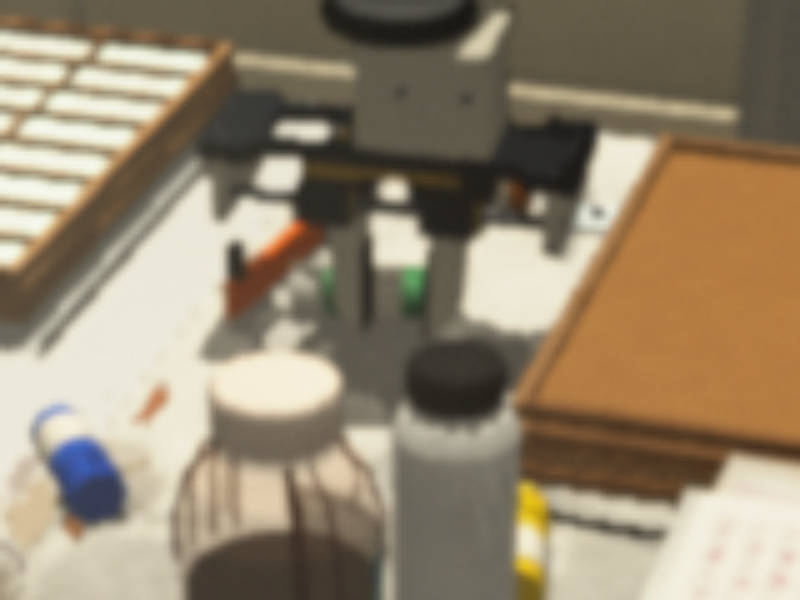

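```bash
python3 -c "
from h import *
f=grab_frame('side')
x=cv2.resize(f['pixels'][185:235,280:345,::-1],(780,600),interpolation=cv2.INTER_CUBIC);cv2.imwrite('pics/s15.png',x)
for u,v in((280,290),(427,288)):print(WD(ray(f,(240+u/5,150+v/5),.014)))
g=grab_frame('top');cv2.imwrite('pics/t15.png',cv2.resize(g['pixels'][130:250,340:500,::-1],(800,600),interpolation=cv2.INTER_CUBIC))
"
```

```text
[68.5 97.2]
[-5.5 77.9]
```

View pics/s15.png

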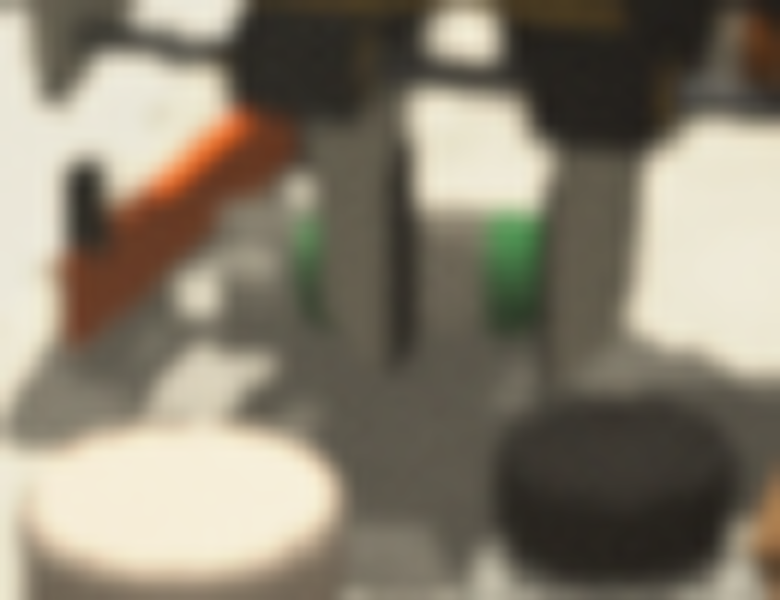

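View pics/t15.png

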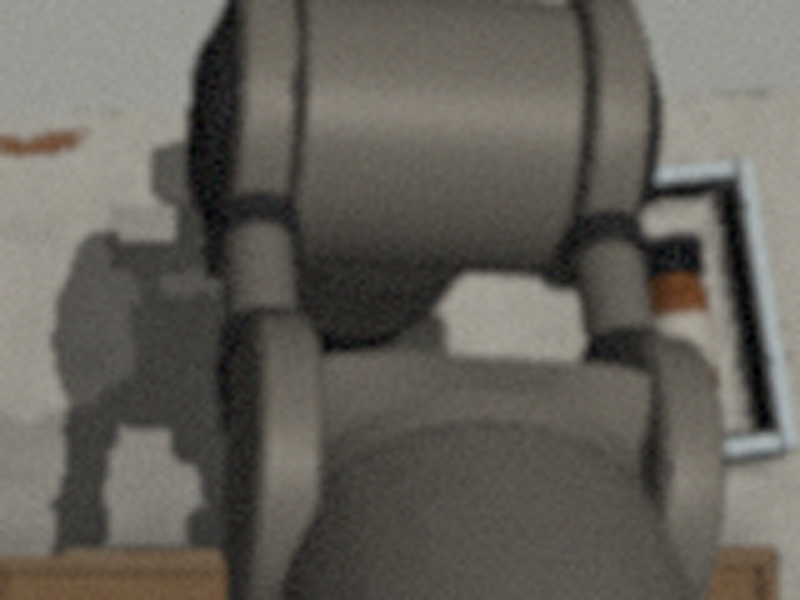

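```bash
python3 -c "
from h import *
f=grab_frame('side')
R=cv2.Rodrigues(np.array(f['rvec']))[0];c=-R.T@f['tvec'];print(c,WD(c))
im=cv2.resize(f['pixels'][185:235,280:345,::-1],(780,600),interpolation=cv2.INTER_CUBIC)
for cx,col in((5,(0,0,255)),(12,(255,0,0)),(20,(0,255,255))):
  for xx in(cx-35,cx-22,cx+35):
    P=[(*DW(xx,85+14*np.cos(t)),.014+.014*np.sin(t)) for t in np.linspace(0,6.28,30)]
    u=((proj(f,P)-[280,185]+.5)*12).astype(int);cv2.polylines(im,[u],True,col,1)
cv2.imwrite('pics/s16.png',im)
"
```

```text
[0.31660963 1.1939038  0.64014995] [-272.6 1300.8]
```

View pics/s16.png

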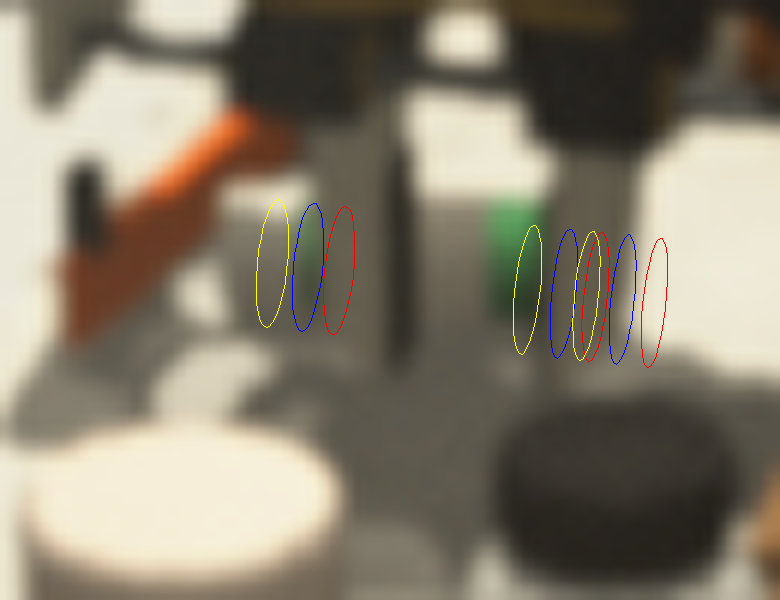

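Green drifted about 20 mm towards +x (it sits too far left in the side view, close to the gate). I back off, rise and re-measure it.

>>> drive_tool(series=[[[0,0,0],[0,-0.2,0],0.67],[[0,0,0],[0,-0.5,-0.6],0.6],[[0,0,0],[0,-1.2,-1.6],0.5],[[0,0,0],[0,-2.2,-2.5],0.5],[[0,0,0],[0,-3.3,-2.5],0.5]])

```text
time_s: 15.95
eef_pos: [0.6626, 0.1564, 0.1137]
orientation: [0.999, 0.031, 0.008, 0.002]
ft_force: [1.7, 0.4, 0.1]
width: 0.0455
```

```bash
python3 -c "
from h import *
print(WD(observe()['eef_pos']))
f=grab_frame('top');cv2.imwrite('pics/t17.png',cv2.resize(f['pixels'][130:250,370:530,::-1],(800,600),interpolation=cv2.INTER_CUBIC))
"
```

```text
[  6.5 243.4]
```

View pics/t17.png

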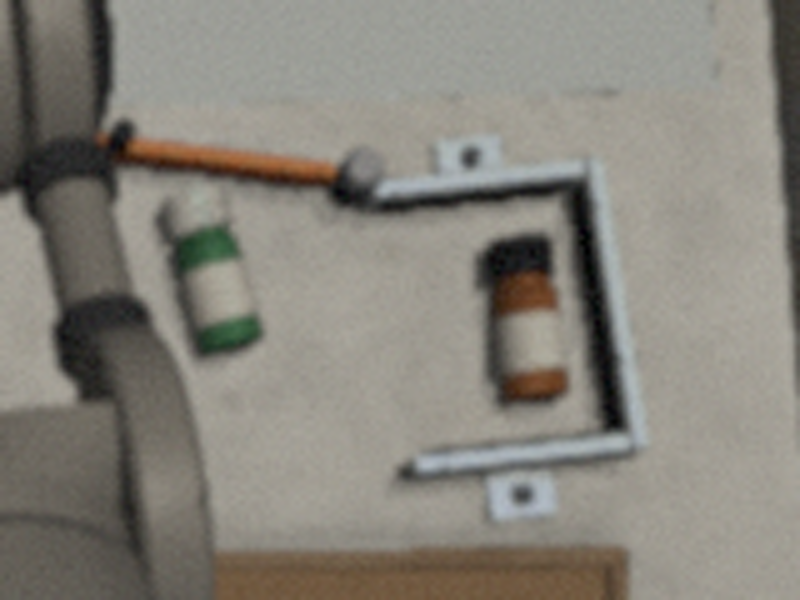

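```bash
python3 -c "
from h import *
f=grab_frame('top')
q=lambda u,v:(370+u/5-.4,130+v/5-.4)
for n,u,v in(('g',213,272),('gcap',192,200),('gbot',233,345),('a',530,318),('acap',522,244),('abot',537,390)):
  print(n,WD(ray(f,q(u,v),.014)))
"
```

```text
g [32.8 67.4]
gcap [65.2 72.9]
gbot [ 0.2 62.3]
a [  1.2 -65.5]
acap [ 33.8 -66.2]
abot [-30.2 -64.6]
```

```bash
python3 -c "
from h import *
plan([(*DW(33,67.4),.10,dp[2]-np.pi/2+.16)],.44)"
```

```text
t 16.05 pos [0.6594 0.1622 0.1098] yaw 0.07 w 0.0455 F [-0.1 -0.  -0.7]
[[[-0.06,-0.10,16.24],[0.70,4.55,0.26],0.44]]
```

>>> drive_tool(series=[[[0,0,1.6],[0.07,0.45,0.1],0.44],[[0,0,3.2],[0.14,0.9,0.1],0.44],[[0,0,4.8],[0.21,1.35,0.1],0.44],[[0,0,6.4],[0.28,1.8,0.1],0.44],[[0,0,8.0],[0.35,2.3,0.1],0.44]])

```text
time_s: 16.55
eef_pos: [0.6795, 0.0715, 0.1054]
orientation: [0.95, -0.311, 0.004, -0.001]
ft_force: [0.2, 0.2, -0.0]
width: 0.0514
```

```bash
python3 -c "
from h import *
plan([(*DW(33,67.4),.10,dp[2]-np.pi/2+.16)],.44)"
```

```text
t 16.55 pos [0.6795 0.0715 0.1054] yaw -0.633 w 0.0514 F [ 0.2  0.2 -0. ]
[[[-0.07,-0.06,8.18],[1.73,1.49,0.14],0.44]]
```

>>> drive_tool(series=[[[0,0,1.6],[0.35,0.3,0.1],0.44],[[0,0,3.2],[0.7,0.6,0.1],0.44],[[0,0,4.9],[1.1,0.9,0.1],0.44],[[0,0,6.5],[1.45,1.2,0.1],0.44],[[0,0,8.2],[1.73,1.49,0.1],0.44]])

```text
time_s: 17.05
eef_pos: [0.6999, -0.018, 0.1009]
orientation: [0.779, -0.626, 0.003, -0.002]
ft_force: [0.6, 0.3, -0.7]
width: 0.0516
```

```bash
python3 -c "
from h import *
plan([(*DW(33,67.4),.05,dp[2]-np.pi/2+.16)],.44)
for n,b in(('side',(150,270,240,400)),('top',(130,250,370,530))):
  f=grab_frame(n);cv2.imwrite('pics/%s18.png'%n,cv2.resize(f['pixels'][b[0]:b[1],b[2]:b[3],::-1],(800,600)))
"
```

```text
t 17.05 pos [ 0.6999 -0.018   0.1009] yaw -1.354 w 0.0516 F [ 0.6  0.3 -0.7]
[[[-0.08,-0.03,-0.08],[-0.01,-0.00,1.27],0.44]]
```

View pics/side18.png

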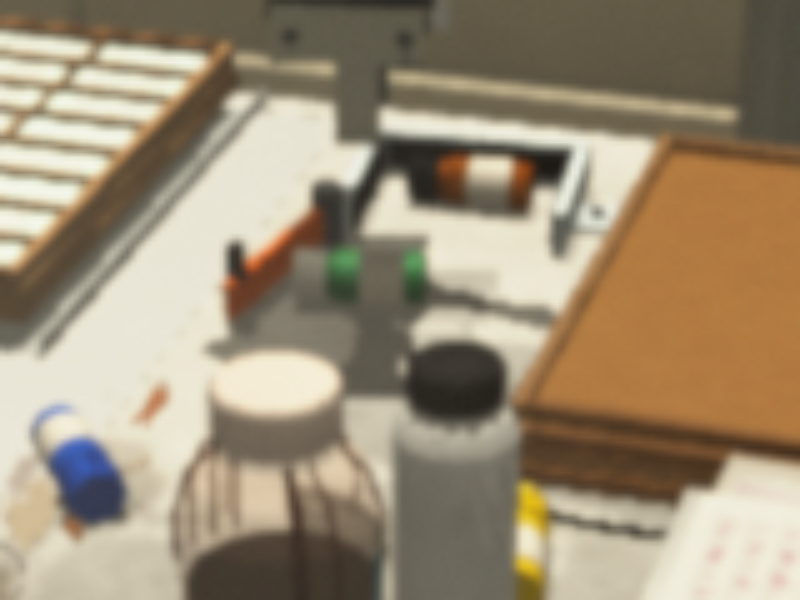

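>>> drive_tool(series=[[[0,0,0],[0,0,0.7],0.44],[[0,0,0],[0,0,1.3],0.44],[[0,0,0],[0,0,1.7],0.44],[[0,0,0],[0,0,2.1],0.44],[[0,0,0],[0,0,2.28],0.44]])

```text
time_s: 17.65
eef_pos: [0.6999, -0.0187, 0.008]
orientation: [0.781, -0.625, 0.002, -0.001]
ft_force: [-0.9, 1.1, -1.0]
width: 0.0516
```

```bash
python3 -c "
from h import *
plan([(*DW(33,67.4),.008,dp[2]-np.pi/2+.16)],.44)
print(WD(observe()['eef_pos']))
for n,b in(('side',(150,270,240,400)),):
  f=grab_frame(n);cv2.imwrite('pics/%s19.png'%n,cv2.resize(f['pixels'][b[0]:b[1],b[2]:b[3],::-1],(800,600)))
"
```

```text
t 17.65 pos [ 0.6999 -0.0187  0.008 ] yaw -1.35 w 0.0516 F [-0.9  1.1 -1. ]
[[[-0.06,-0.03,-0.03],[-0.03,-0.02,0.00],0.44]]
[32.5 66.2]
```

View pics/side19.png

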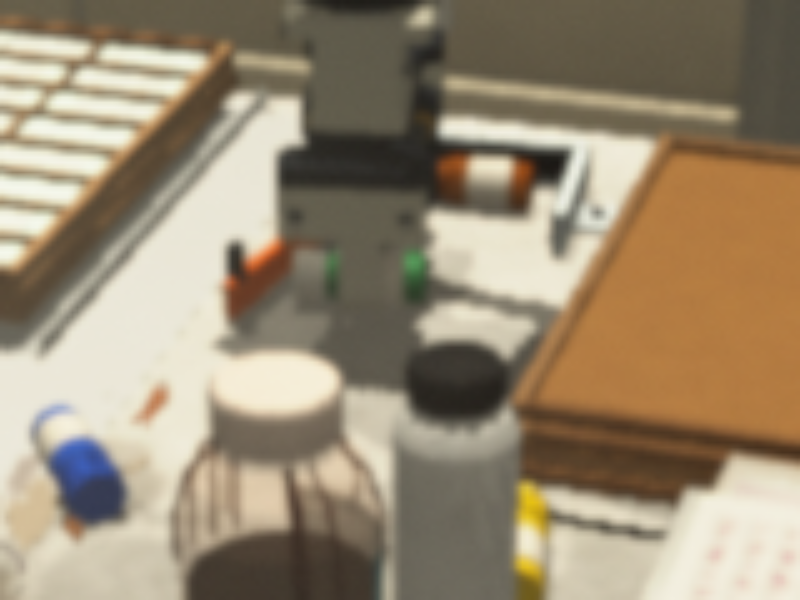

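>>> drive_tool(series=[[[0,0,0],[0,0,0],0.5],[[0,0,0],[0,0,0],0.56],[[0,0,0],[0,0,0],0.62],[[0,0,0],[0,0,0],0.68],[[0,0,0],[0,0,0],0.72]], grip_force=4)

```text
time_s: 18.2
eef_pos: [0.6999, -0.0189, 0.0081]
orientation: [0.781, -0.625, 0.002, -0.001]
ft_force: [-0.5, -0.0, 1.9]
width: 0.0275
```

>>> drive_tool(series=[[[0,0,0],[0,0,0],0.72],[[0,0,0],[0,0,0],0.72]])

```text
time_s: 18.4
eef_pos: [0.6999, -0.019, 0.0082]
orientation: [0.781, -0.625, 0.003, -0.001]
ft_force: [1.5, -0.9, -0.4]
width: 0.0279
```

```bash
python3 -c "
from h import *
plan([(*DW(x,67.4),.008,dp[2]-np.pi/2+w) for x,w in((28,.14),(22,.1),(14,.06),(7,.02),(2,0.))],.72)
print(WD(observe()['eef_pos']))"
```

```text
t 18.4 pos [ 0.6999 -0.019   0.0082] yaw -1.35 w 0.0279 F [ 1.5 -0.9 -0.4]
[[[-0.06,-0.03,0.19],[-0.05,0.11,0.00],0.72],[[-0.06,-0.03,0.65],[-0.08,0.26,0.00],0.72],[[-0.06,-0.02,1.11],[-0.11,0.45,0.00],0.72],[[-0.06,-0.02,1.57],[-0.14,0.63,0.00],0.72],[[-0.06,-0.02,1.80],[-0.15,0.75,0.00],0.72]]
[32.6 66. ]
```

>>> drive_tool(series=[[[0,0,0.2],[-0.04,0.12,0],0.72],[[0,0,0.65],[-0.07,0.26,0],0.72],[[0,0,1.1],[-0.1,0.45,0],0.72],[[0,0,1.55],[-0.13,0.63,0],0.72],[[0,0,1.8],[-0.14,0.75,0],0.72]])

```text
time_s: 18.9
eef_pos: [0.6688, -0.02, 0.0081]
orientation: [0.729, -0.685, 0.002, -0.001]
ft_force: [-0.6, 0.3, -0.7]
width: 0.0278
```

>>> drive_tool(series=[[[0,0,0],[0,0,0],0.7],[[0,0,0],[0,0,0],0.68],[[0,0,0],[0,0,0],0.66],[[0,0,0],[0,0,0],0.66]])

```text
time_s: 19.3
eef_pos: [0.669, -0.02, 0.0081]
orientation: [0.729, -0.685, 0.002, -0.002]
ft_force: [-1.2, 0.2, 0.5]
width: 0.0311
```

```bash
python3 -c "
from h import *
print(WD(observe()['eef_pos']))
plan([(*DW(2,-28),.008,dp[2]-np.pi/2)],.66)
for n,b in(('side',(150,270,240,400)),('top',(130,250,370,530))):
  f=grab_frame(n);cv2.imwrite('pics/%s20.png'%n,cv2.resize(f['pixels'][b[0]:b[1],b[2]:b[3],::-1],(800,600)))
"
```

```text
[ 1.7 66.9]
t 19.3 pos [ 0.669  -0.02    0.0081] yaw -1.509 w 0.0311 F [-1.2  0.2  0.5]
[[[-0.06,-0.02,-0.02],[2.37,-0.01,0.01],0.66]]
```

View pics/side20.png

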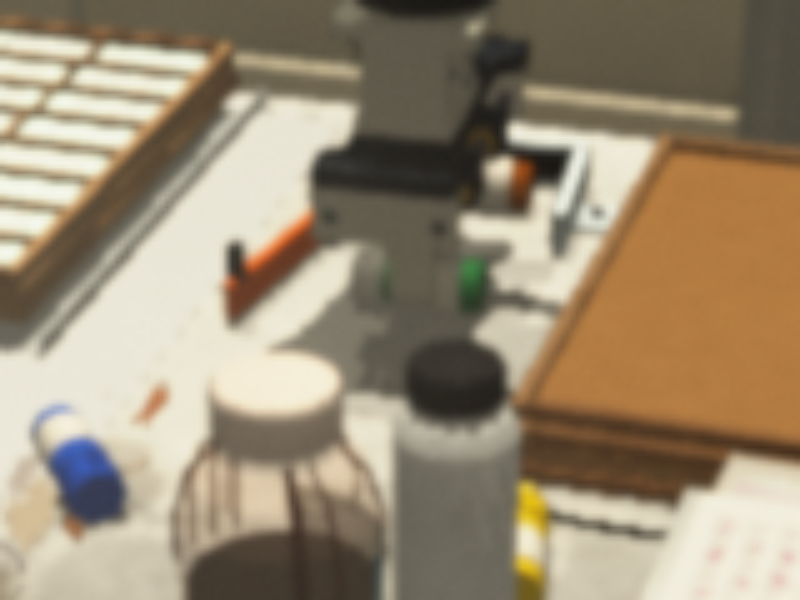

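>>> drive_tool(series=[[[0,0,0],[0.1,0,0],0.66],[[0,0,0],[0.22,0,0],0.66],[[0,0,0],[0.38,0,0],0.66],[[0,0,0],[0.55,0,0],0.66],[[0,0,0],[0.72,0,0],0.66]])

```text
time_s: 19.9
eef_pos: [0.6708, -0.0496, 0.0081]
orientation: [0.729, -0.685, 0.002, -0.001]
ft_force: [0.8, 0.2, -0.6]
width: 0.0312
```

>>> drive_tool(series=[[[0,0,0],[0.17,0,0],0.66],[[0,0,0],[0.34,0,0],0.66],[[0,0,0],[0.51,0,0],0.66],[[0,0,0],[0.68,0,0],0.66],[[0,0,0],[0.85,0,0],0.66]])

```text
time_s: 20.4
eef_pos: [0.6729, -0.0841, 0.0081]
orientation: [0.729, -0.685, 0.002, -0.001]
ft_force: [-0.3, -0.3, -0.4]
width: 0.0312
```

```bash
python3 -c "
from h import *
print(WD(observe()['eef_pos']))
plan([(*DW(2,-26),.008,dp[2]-np.pi/2)],.66)
for n,b in(('side',(150,270,240,400)),('top',(130,250,370,530))):
  f=grab_frame(n);cv2.imwrite('pics/%s21.png'%n,cv2.resize(f['pixels'][b[0]:b[1],b[2]:b[3],::-1],(800,600)))
"
```

```text
[1.5 2.7]
t 20.4 pos [ 0.6729 -0.0841  0.0081] yaw -1.509 w 0.0312 F [-0.3 -0.3 -0.4]
[[[-0.06,-0.02,-0.03],[0.72,-0.02,0.00],0.66]]
```

View pics/side21.png

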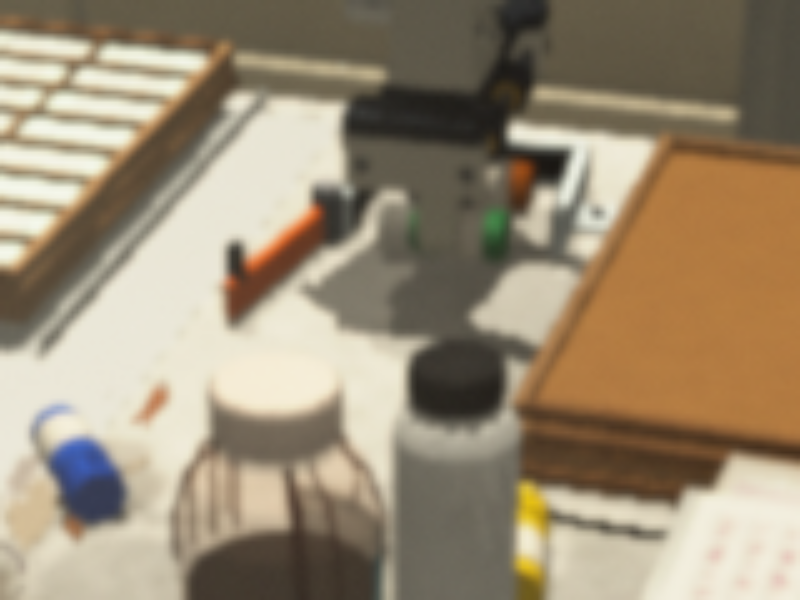

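Green is rolling straight in the cage, entering the mouth. Last 28 mm, slowing towards the end.

>>> drive_tool(series=[[[0,0,0],[0.15,0,0],0.66],[[0,0,0],[0.3,0,0],0.66],[[0,0,0],[0.42,0,0],0.66],[[0,0,0],[0.54,0,0],0.66],[[0,0,0],[0.62,0,0],0.66]])

```text
time_s: 21.0
eef_pos: [0.6746, -0.109, 0.0094]
orientation: [0.728, -0.685, 0.002, -0.002]
ft_force: [-4.6, 7.8, 13.7]
width: 0.0312
```

>>> drive_tool(series=[[[0,0,0],[0.05,0,0],0.66],[[0,0,0],[0.08,0,0],0.66],[[0,0,0],[0.08,0,0],0.66]])

```text
time_s: 21.3
eef_pos: [0.6747, -0.1117, 0.0109]
orientation: [0.728, -0.685, 0.002, -0.002]
ft_force: [-4.4, 3.5, 10.3]
width: 0.0314
```

```bash
python3 -c "
from h import *
print(WD(observe()['eef_pos']),observe()['ft_force'])
for n,b in(('side',(150,270,240,400)),('top',(130,250,370,530))):
  f=grab_frame(n);cv2.imwrite('pics/%s22.png'%n,cv2.resize(f['pixels'][b[0]:b[1],b[2]:b[3],::-1],(800,600)))
"
```

```text
[  1.5 -25. ] [-4.44986376  3.51604542 10.33424221]
```

View pics/side22.png

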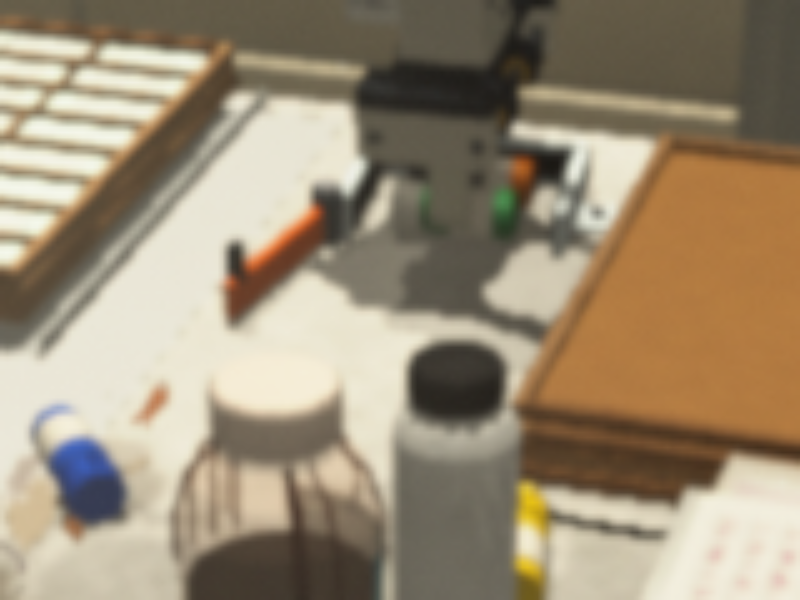

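>>> drive_tool(series=[[[0,0,0],[-0.04,0,0],0.66],[[0,0,0],[-0.08,0,0],0.66],[[0,0,0],[-0.08,0,0],0.66]])

```text
time_s: 21.7
eef_pos: [0.6745, -0.1084, 0.0107]
orientation: [0.728, -0.685, 0.002, -0.002]
ft_force: [0.2, 1.0, -0.1]
width: 0.0312
```

```bash
python3 -c "
from h import *
print(WD(observe()['eef_pos']),observe()['ft_force'])
for n,b in(('side',(165,210,310,370)),('top',(130,250,370,530))):
  f=grab_frame(n);cv2.imwrite('pics/%s23.png'%n,cv2.resize(f['pixels'][b[0]:b[1],b[2]:b[3],::-1],(800,600),interpolation=cv2.INTER_CUBIC))
"
```

```text
[  1.5 -21.6] [ 0.20832482  0.95117376 -0.13784058]
```

View pics/side23.png

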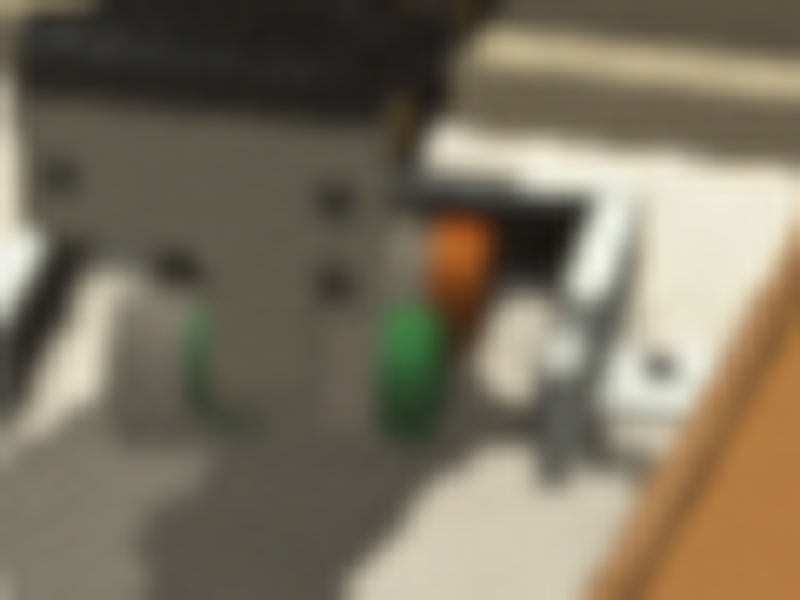

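View pics/top23.png

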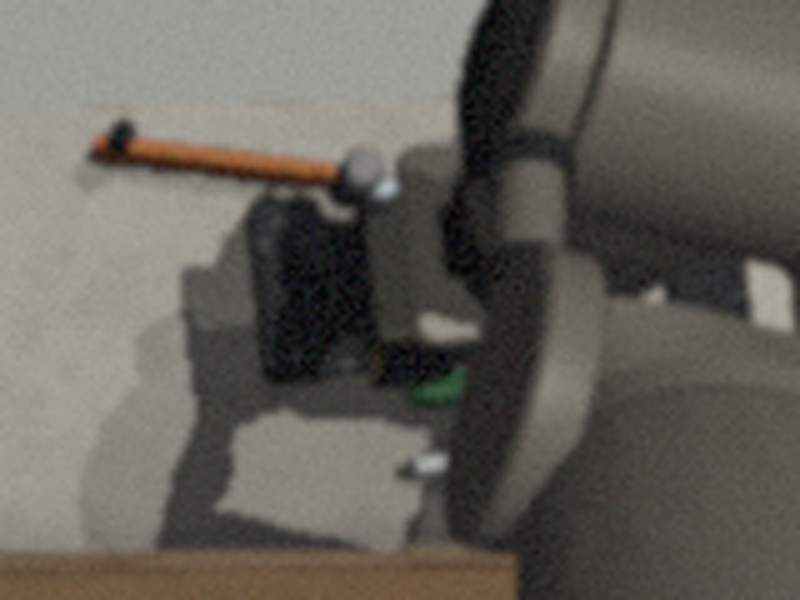

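>>> drive_tool(series=[[[0,0,0],[0,0,0],0.64],[[0,0,0],[0,0,-0.2],0.63],[[0,0,0],[0,0,-0.5],0.63],[[0,0,0],[0,0,-1.0],0.63],[[0,0,0],[0,0,-1.9],0.63]])

```text
time_s: 22.3
eef_pos: [0.6727, -0.1082, 0.086]
orientation: [0.728, -0.685, 0.0, -0.001]
ft_force: [0.7, 0.1, -0.2]
width: 0.0338
```

```bash
python3 -c "
from h import *
print(WD(observe()['eef_pos']),observe()['ft_force'])
plan([G(1.75,.09)],.7)
for n,b in(('side',(165,210,310,370)),):
  f=grab_frame(n);cv2.imwrite('pics/%s24.png'%n,cv2.resize(f['pixels'][b[0]:b[1],b[2]:b[3],::-1],(800,600),interpolation=cv2.INTER_CUBIC))
"
```

```text
[ -0.3 -21.4] [ 0.71273784  0.13673278 -0.2147422 ]
t 22.3 pos [ 0.6727 -0.1082  0.086 ] yaw -1.51 w 0.0338 F [ 0.7  0.1 -0.2]
[[[-0.03,-0.00,-15.99],[-3.20,-2.16,-0.09],0.7]]
```

View pics/side24.png

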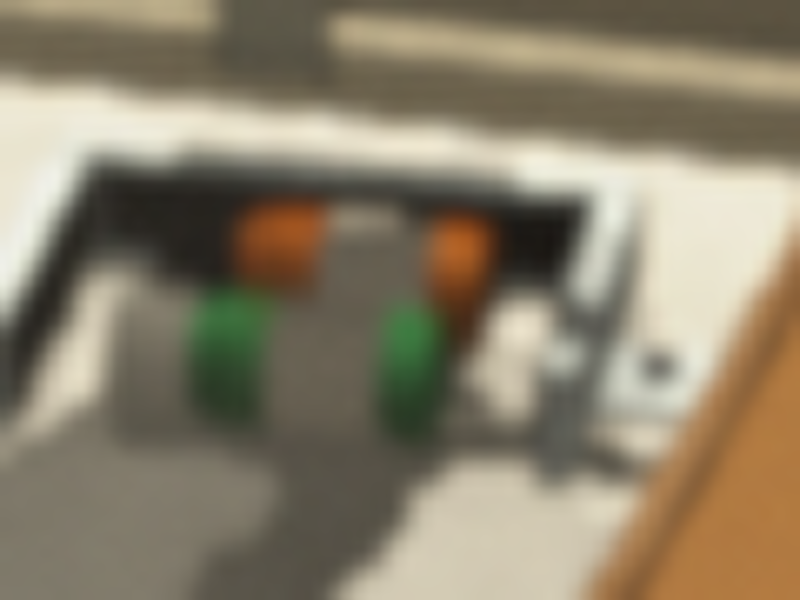

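```bash
python3 -c "
from h import *
f=grab_frame('top')
d=WD(ray(f,(370+124/5-.4,130+131/5-.4),.044));print(d,np.arctan2(d[1]-4,68-d[0]))"
```

```text
[ 89.4 104.1] 1.7814120399666253
```

>>> drive_tool(series=[[[0,0,-1.6],[-0.3,-0.2,-0.5],0.68],[[0,0,-3.2],[-0.6,-0.4,-0.8],0.68],[[0,0,-4.8],[-0.9,-0.6,-0.8],0.68],[[0,0,-6.4],[-1.2,-0.8,-0.8],0.68],[[0,0,-8],[-1.6,-1.1,-0.8],0.68]])

```text
time_s: 22.9
eef_pos: [0.7171, -0.0429, 0.1273]
orientation: [0.92, -0.393, 0.009, -0.002]
ft_force: [0.5, 1.0, 0.6]
width: 0.0293
```

```bash
python3 -c "
from h import *
plan([G(1.76,.09)],.7)"
```

```text
t 22.9 pos [ 0.7171 -0.0429  0.1273] yaw -0.807 w 0.0293 F [0.5 1.  0.6]
[[[-0.06,-0.20,-7.81],[-0.63,-1.79,0.94],0.7]]
```

>>> drive_tool(series=[[[0,0,-1.6],[-0.1,-0.35,0],0.68],[[0,0,-3.2],[-0.2,-0.7,0.2],0.68],[[0,0,-4.8],[-0.35,-1.05,0.4],0.68],[[0,0,-6.4],[-0.5,-1.4,0.7],0.68],[[0,0,-7.8],[-0.63,-1.79,1.0],0.68]])

```text
time_s: 23.4
eef_pos: [0.7525, 0.0252, 0.0884]
orientation: [0.998, -0.061, 0.01, 0.001]
ft_force: [0.3, 0.1, -0.6]
width: 0.0295
```

```bash
python3 -c "
from h import *
plan([G(1.77,.06),G(1.77,.033)],.7)
for n,b in(('side',(150,270,240,400)),('top',(130,250,370,530))):
  f=grab_frame(n);cv2.imwrite('pics/%s25.png'%n,cv2.resize(f['pixels'][b[0]:b[1],b[2]:b[3],::-1],(800,600),interpolation=cv2.INTER_CUBIC))"
```

```text
t 23.4 pos [0.7525 0.0252 0.0884] yaw -0.121 w 0.0295 F [ 0.3  0.1 -0.6]
[[[0.01,-0.22,0.16],[0.01,0.02,0.71],0.7],[[0.01,-0.22,0.16],[-0.01,0.02,1.39],0.7]]
```

View pics/side25.png

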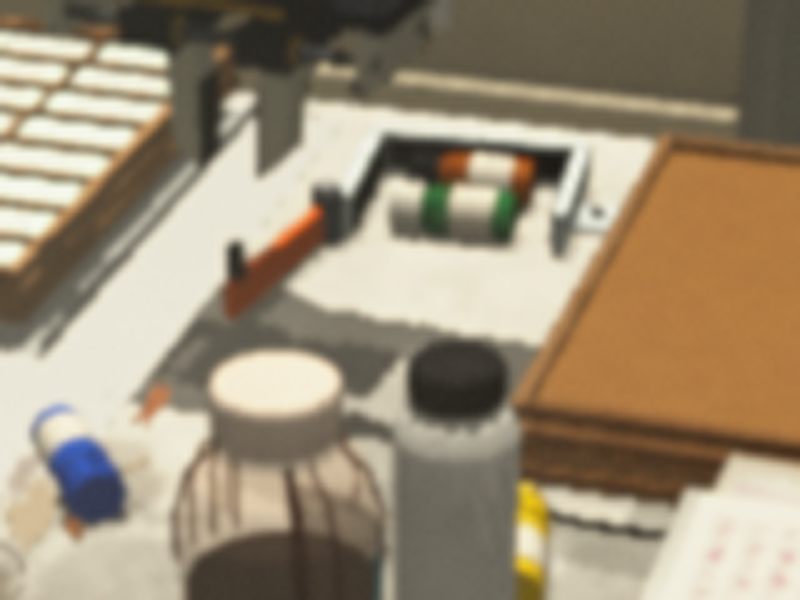

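Both vials lie in the dock (green crop (455,210), amber (490,170)). Fingers descend around the stub.

>>> drive_tool(series=[[[0,-0.2,0.15],[0.01,0.02,0.4],0.68],[[0,-0.2,0.15],[0.01,0.02,0.75],0.68],[[0,-0.2,0.15],[0,0.02,1.05],0.68],[[0,-0.2,0.15],[0,0.02,1.25],0.68],[[0,-0.2,0.15],[-0.01,0.02,1.38],0.68]])

```text
time_s: 24.0
eef_pos: [0.7514, 0.0255, 0.0296]
orientation: [0.998, -0.069, -0.002, 0.0]
ft_force: [-0.3, 0.8, 0.4]
width: 0.0299
```

```bash
python3 -c "
from h import *
plan([G(1.77-.08*i,.033) for i in range(1,6)],.8)
for n,b in(('side',(150,270,240,400)),):
  f=grab_frame(n);cv2.imwrite('pics/%s26.png'%n,cv2.resize(f['pixels'][b[0]:b[1],b[2]:b[3],::-1],(800,600),interpolation=cv2.INTER_CUBIC))"
```

```text
t 24.0 pos [0.7514 0.0255 0.0296] yaw -0.137 w 0.0299 F [-0.3  0.8  0.4]
[[[0.00,0.04,-0.94],[-0.16,0.03,-0.09],0.8],[[0.00,0.04,-1.86],[-0.36,0.05,-0.08],0.8],[[-0.00,0.04,-2.77],[-0.57,0.09,-0.08],0.8],[[-0.00,0.04,-3.69],[-0.77,0.15,-0.08],0.8],[[-0.00,0.04,-4.61],[-0.96,0.23,-0.08],0.8]]
```

View pics/side26.png

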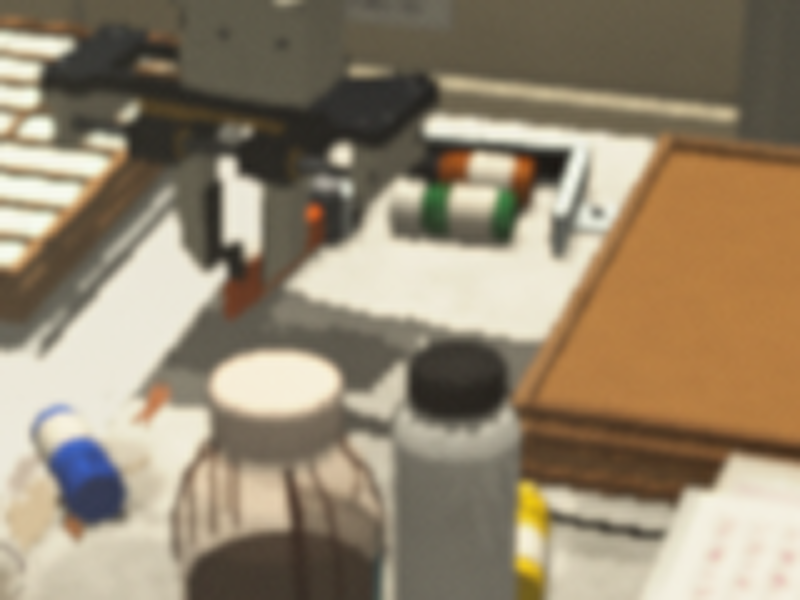

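>>> drive_tool(series=[[[0,0,-0.9],[-0.16,0.03,-0.08],0.74],[[0,0,-1.85],[-0.36,0.05,-0.08],0.78],[[0,0,-2.75],[-0.57,0.09,-0.08],0.8],[[0,0,-3.7],[-0.77,0.15,-0.08],0.8],[[0,0,-4.6],[-0.96,0.23,-0.08],0.8]])

```text
time_s: 24.55
eef_pos: [0.712, 0.0218, 0.0332]
orientation: [0.991, 0.133, -0.001, -0.0]
ft_force: [1.5, 1.4, -0.7]
width: 0.0186
```

```bash
python3 -c "
from h import *
plan([G(1.37-.08*i,.034) for i in range(1,6)],.8)"
```

```text
t 24.55 pos [0.712  0.0218 0.0332] yaw 0.267 w 0.0186 F [ 1.5  1.4 -0.7]
[[[-0.01,0.03,-0.88],[-0.21,0.01,-0.02],0.8],[[-0.01,0.03,-1.80],[-0.42,0.03,-0.02],0.8],[[-0.01,0.03,-2.72],[-0.62,0.07,-0.02],0.8],[[-0.01,0.03,-3.63],[-0.82,0.13,-0.02],0.8],[[-0.02,0.03,-4.55],[-1.01,0.20,-0.02],0.8]]
```

>>> drive_tool(series=[[[0,0,-0.9],[-0.21,0.01,-0.02],0.8],[[0,0,-1.8],[-0.42,0.03,-0.02],0.8],[[0,0,-2.7],[-0.62,0.07,-0.02],0.8],[[0,0,-3.65],[-0.82,0.13,-0.02],0.8],[[0,0,-4.55],[-1.01,0.2,-0.02],0.8]])

```text
time_s: 25.05
eef_pos: [0.6755, 0.0033, 0.035]
orientation: [0.945, 0.328, -0.0, -0.0]
ft_force: [0.4, -0.4, 0.3]
width: 0.0182
```

```bash
python3 -c "
from h import *
plan([G(.97-.08*i,.034) for i in range(1,6)],.8)
for n,b in(('side',(150,270,240,400)),):
  f=grab_frame(n);cv2.imwrite('pics/%s27.png'%n,cv2.resize(f['pixels'][b[0]:b[1],b[2]:b[3],::-1],(800,600),interpolation=cv2.INTER_CUBIC))"
```

```text
t 25.05 pos [0.6755 0.0033 0.035 ] yaw 0.668 w 0.0182 F [ 0.4 -0.4  0.3]
[[[-0.01,0.00,-0.88],[-0.22,0.00,0.03],0.8],[[-0.01,0.00,-1.80],[-0.42,0.03,0.03],0.8],[[-0.01,0.00,-2.72],[-0.63,0.07,0.03],0.8],[[-0.01,0.00,-3.63],[-0.83,0.12,0.03],0.8],[[-0.01,0.00,-4.55],[-1.02,0.20,0.03],0.8]]
```

View pics/side27.png

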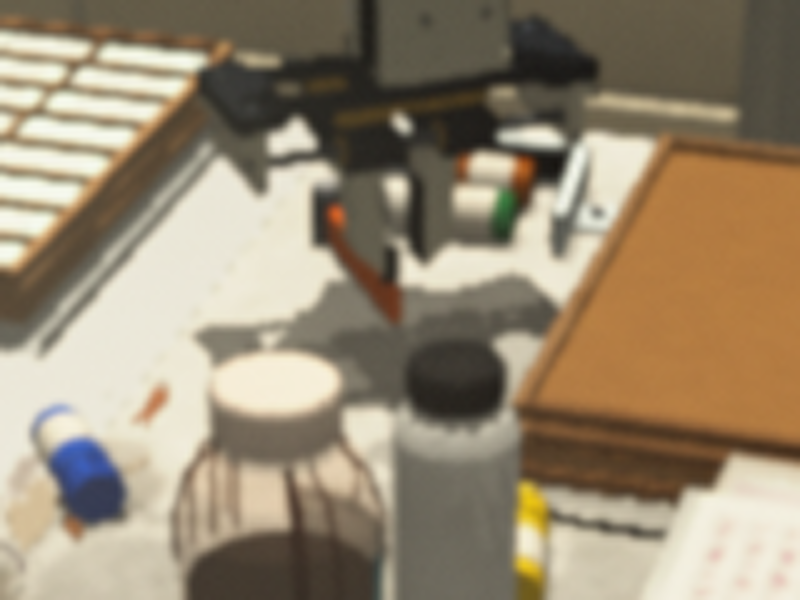

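>>> drive_tool(series=[[[0,0,-0.9],[-0.22,0,0.01],0.8],[[0,0,-1.8],[-0.42,0.03,0.01],0.8],[[0,0,-2.7],[-0.63,0.07,0.01],0.8],[[0,0,-3.65],[-0.83,0.12,0.01],0.8],[[0,0,-4.55],[-1.02,0.2,0.01],0.8]])

```text
time_s: 25.6
eef_pos: [0.648, -0.0292, 0.0353]
orientation: [0.86, 0.51, -0.0, -0.0]
ft_force: [-0.3, 1.7, 0.6]
width: 0.0183
```

```bash
python3 -c "
from h import *
plan([G(.57-.08*i,.034) for i in range(1,6)],.8)"
```

```text
t 25.6 pos [ 0.648  -0.0292  0.0353] yaw 1.07 w 0.0183 F [-0.3  1.7  0.6]
[[[-0.00,0.00,-0.86],[-0.18,0.00,0.03],0.8],[[-0.01,0.00,-1.78],[-0.39,0.03,0.03],0.8],[[-0.01,0.00,-2.69],[-0.59,0.07,0.03],0.8],[[-0.01,0.00,-3.61],[-0.79,0.12,0.03],0.8],[[-0.01,0.00,-4.53],[-0.99,0.19,0.03],0.8]]
```

>>> drive_tool(series=[[[0,0,-0.9],[-0.18,0,0.02],0.8],[[0,0,-1.8],[-0.39,0.03,0.02],0.8],[[0,0,-2.7],[-0.59,0.07,0.02],0.8],[[0,0,-3.6],[-0.79,0.12,0.02],0.8],[[0,0,-4.5],[-0.99,0.19,0.02],0.8]])

```text
time_s: 26.1
eef_pos: [0.6361, -0.0677, 0.0352]
orientation: [0.744, 0.668, 0.0, 0.0]
ft_force: [1.1, 0.6, -0.4]
width: 0.0183
```

```bash
python3 -c "
from h import *
plan([G(.17-.04*i,.034) for i in range(1,6)],.8)
for n,b in(('side',(150,250,270,400)),):
  f=grab_frame(n);cv2.imwrite('pics/%s28.png'%n,cv2.resize(f['pixels'][b[0]:b[1],b[2]:b[3],::-1],(780,600),interpolation=cv2.INTER_CUBIC))"
```

```text
t 26.1 pos [ 0.6361 -0.0677  0.0352] yaw 1.464 w 0.0183 F [ 1.1  0.6 -0.4]
[[[0.01,0.00,-0.47],[-0.10,-0.01,0.03],0.8],[[0.01,0.00,-0.93],[-0.20,0.00,0.03],0.8],[[0.01,0.00,-1.39],[-0.31,0.01,0.03],0.8],[[0.01,0.00,-1.84],[-0.41,0.03,0.03],0.8],[[0.01,0.00,-2.30],[-0.51,0.04,0.03],0.8]]
```

View pics/side28.png

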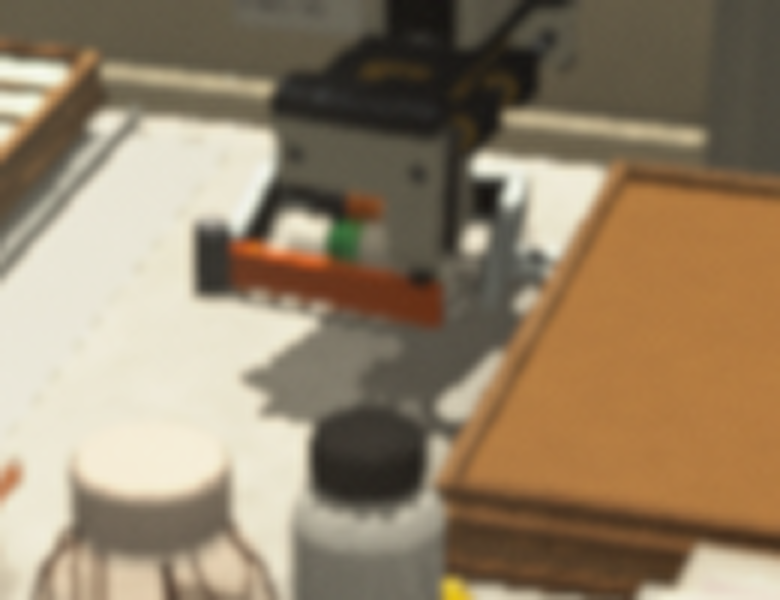

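>>> drive_tool(series=[[[0,0,-0.45],[-0.1,0,0.02],0.8],[[0,0,-0.9],[-0.2,0,0.02],0.8],[[0,0,-1.3],[-0.29,0.01,0.02],0.8],[[0,0,-1.7],[-0.37,0.02,0.02],0.8],[[0,0,-1.9],[-0.43,0.03,0.02],0.8]])

```text
time_s: 26.65
eef_pos: [0.6359, -0.0864, 0.0349]
orientation: [0.685, 0.728, 0.0, 0.001]
ft_force: [-0.3, 0.4, 0.1]
width: 0.0183
```

>>> drive_tool(series=[[[0,0,0],[-0.03,0,0],0.8],[[0,0,0],[-0.06,0,0],0.8],[[0,0,0],[-0.08,0,0],0.8]])

```text
time_s: 26.95
eef_pos: [0.6361, -0.0895, 0.035]
orientation: [0.686, 0.728, 0.0, 0.001]
ft_force: [-0.4, -0.3, 1.3]
width: 0.0184
```

```bash
python3 -c "
from h import *
plan([G(0,.034)],.8);print(WD(observe()['eef_pos']))
for n,b in(('side',(150,250,270,400)),):
  f=grab_frame(n);cv2.imwrite('pics/%s29.png'%n,cv2.resize(f['pixels'][b[0]:b[1],b[2]:b[3],::-1],(780,600),interpolation=cv2.INTER_CUBIC))"
```

```text
t 26.95 pos [ 0.6361 -0.0895  0.035 ] yaw 1.63 w 0.0184 F [-0.4 -0.3  1.3]
[[[0.02,0.01,-0.05],[0.11,-0.01,0.02],0.8]]
[-35.6  -0.3]
```

View pics/side29.png

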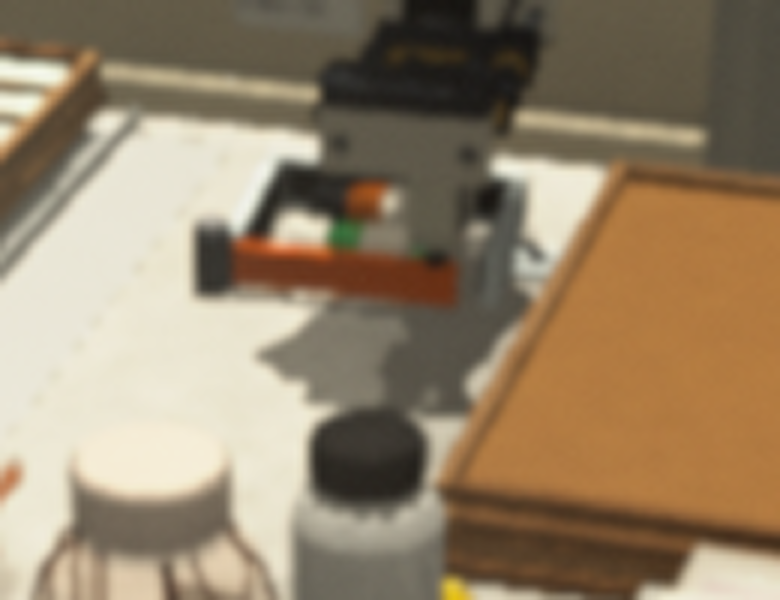

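>>> drive_tool(series=[[[0,0,0],[-0.03,0,0],0.8],[[0,0,0],[-0.06,0,0],0.8],[[0,0,0],[-0.06,0,0],0.8]])

```text
time_s: 27.3
eef_pos: [0.6363, -0.0921, 0.0349]
orientation: [0.686, 0.728, 0.0, 0.001]
ft_force: [-0.7, 0.2, 0.2]
width: 0.0181
```

>>> drive_tool(series=[[[0,0,0],[-0.03,0,0],0.8],[[0,0,0],[-0.06,0,0],0.8],[[0,0,0],[-0.06,0,0],0.8]])

```text
time_s: 27.6
eef_pos: [0.6362, -0.0927, 0.0348]
orientation: [0.686, 0.728, 0.001, -0.0]
ft_force: [0.0, 8.9, 1.0]
width: 0.0186
```

```bash
python3 -c "
from h import *
plan([G(0,.034)],.8);print(WD(observe()['eef_pos']))"
```

```text
t 27.6 pos [ 0.6362 -0.0927  0.0348] yaw 1.63 w 0.0186 F [0.  8.9 1. ]
[[[0.02,-0.02,-0.05],[0.19,-0.01,0.02],0.8]]
[-35.7  -3.5]
```

>>> drive_tool(series=[[[0,0,0],[0.04,0,0],0.74],[[0,0,0],[0.12,0,0],0.7],[[0,0,0],[0.15,0,-0.3],0.68],[[0,0,0],[0.15,0,-1.0],0.68],[[0,0,0],[0.15,0,-2.0],0.68]])

```text
time_s: 28.1
eef_pos: [0.6346, -0.0868, 0.1145]
orientation: [0.686, 0.728, -0.0, -0.002]
ft_force: [0.9, -0.1, 0.1]
width: 0.0293
```

>>> drive_tool(series=[[[0,0,0],[0.3,-0.4,-0.8],0.68],[[0,0,0],[0.8,-1.1,-1.6],0.68],[[0,0,0],[1.6,-1.9,-2],0.68],[[0,0,0],[2.4,-2.7,-2],0.68],[[0,0,0],[3.2,-3.5,-2],0.68]])

```text
time_s: 28.6
eef_pos: [0.4865, 0.0331, 0.1969]
orientation: [0.686, 0.727, 0.001, -0.0]
ft_force: [0.5, 0.9, -0.4]
width: 0.0293
```

>>> drive_tool(series=[[[0,0,0],[0.7,-0.8,0],0.68],[[0,0,0],[1.3,-1.6,0],0.68],[[0,0,0],[1.9,-2.4,0],0.68],[[0,0,0],[2.3,-2.8,0],0.68],[[0,0,0],[2.3,-2.8,0],0.68]])

```text
time_s: 29.1
eef_pos: [0.3676, 0.1195, 0.198]
orientation: [0.685, 0.728, 0.001, -0.0]
ft_force: [0.5, -0.9, 0.1]
width: 0.0295
```

```bash
python3 ov.py 0.0 z; python3 -c "
from h import *
print(observe()['eef_pos'],observe()['time_s'])
for n in('side','top'):
  f=grab_frame(n);cv2.imwrite('pics/%sF.png'%n,f['pixels'][:,:,::-1])"
```

```text
[0.37013837 0.11835687 0.19792248] 29.2
```

View pics/ov_topz.png

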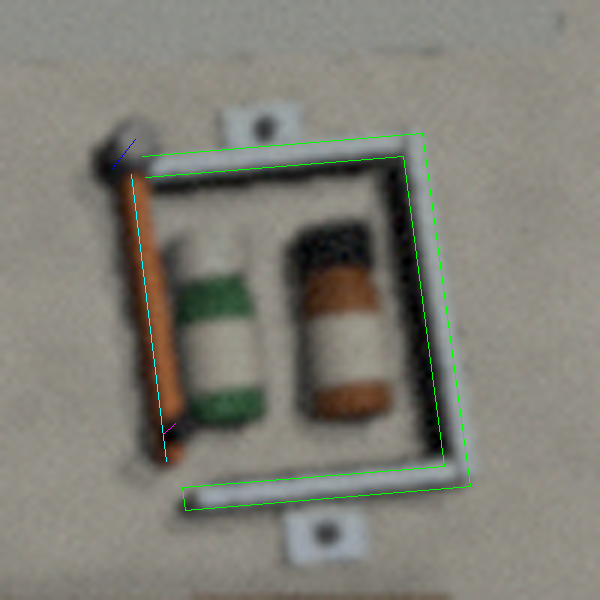

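View pics/ov_sidez.png

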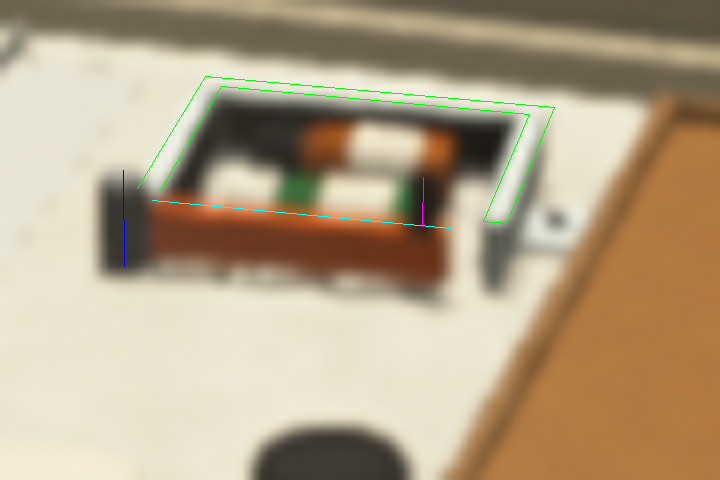

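View pics/topF.png

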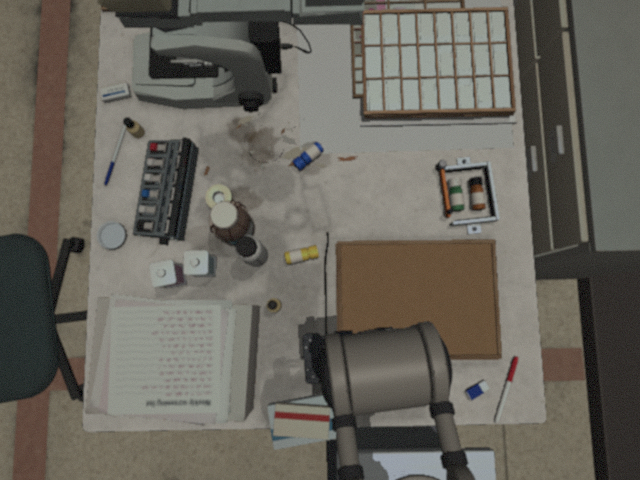

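The gate bar is parallel to the back wall and on the θ=0 overlay. Both vials lie inside at overlay (220,330) and (345,325), and the bystanders are where they started. Handing in.

```bash
python3 -c "
from workcell import *
print(job_done())"
```

```text
the job is handed in; nothing more can be done
None
```

Both vials are in the dock with the gate shut behind them, and I handed the job in at about 29 s. I swung the gate open to about 1.78 rad, rolled in the amber vial, then the green one. I then swung the gate shut until it met its stop, where the wrist read about 9 N.

**Last checks:** in the final pictures the gate bar lies on the fully shut position and is parallel to the back wall. Both vials are inside, with the amber one behind the green. The bystanders and the blue and yellow look-alikes stand where they started, and the arm is clear of everything.

**What did not go smoothly:**
- **Green vial drift:** on the first push the green vial stayed about 0.16 rad skewed and drifted about 25 mm sideways. I gripped it lightly with 4 N, slid it about 31 mm back along the bench and straightened it without lifting, then rolled it in between the fingers.
- **Contact inside the dock:** at the end of that roll the tool met some resistance, up to about 16 N at the wrist. I put this down to the front finger touching the amber vial. It vanished when I backed off 3 mm.

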